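# Seat a three-lugged sample carrier in a rotary stage

## Task

Take the three-lugged sample carrier by its orange tab from the sloping rest under the clear hood and put it into the pocket of the round rotary stage. The stage's steel ring has been left turned by an unknown amount, so shuffle the carrier round by feel until its lugs fall into the slots, without forcing it, then press it down until it sits level and flush with the ring, and let go. Leave the beaker, the dropper bottle and the stopper where they stand.

Things in the scene. Friction and masses are not known exactly. Their poses are not given: they have to be found in the camera images.
- carrier_centre (a point): Centre of the loose aluminium sample carrier (0.15-0.31 kg), on its axis, half-way up its 52 mm height. z = its axis, out through the tab; one lug points along +x. Hub: round, 42 mm in diameter, 18 mm high, flat top, bottom edge tapered to 37 mm. It starts lying in the rest with z leaning 25 deg from vertical towards the rest's front.
- carrier: The same carrier, origin at the centre of its underside, same axes. Three equal lugs, one along +x and the others at +-120 deg, reach out to 32 mm from the axis; each is 12 mm wide and fills only the upper 8 mm of the hub (10 to 18 mm above the underside).
- tab (a point): Grip point in the carrier's orange tab, on the axis, 40 mm above the underside (22 mm above the hub's flat top), same axes. The tab is 26 mm along the carrier's x, 10 mm thick along its y, and stands 18 to 52 mm above the underside: pinch it across its y.
- rest: Fixed sloping rest, 140 x 110 mm foot, origin under its middle. z up, x level towards its back; its front (-x) faces roughly to the robot. The slope falls to the front at 25 deg; the carrier's underside lies on it about 15 mm in front of the origin, 36 mm up, up to 8 mm to either side, its lugs leaning on a 16 mm aluminium lip at the lower end.
- hood_edge (a point): Middle of the front lower edge of the rest's clear plastic roof, 197 mm above the table; axes of the rest. The roof is 110 mm wide and runs 85 mm back from here to a back wall, open in front and at the sides. It hangs over the carrier, so bring the tool in and take the carrier out along the carrier's own tilted axis, from the front and above.
- pocket (a point): Centre of the pocket's mouth in the stage, level with the steel ring's top, 56 mm above the table; z up, x of the stage base. Bore 46 mm in diameter (2 mm loose round the hub), floor 18 mm down; three radial slots 120 deg apart, 17 mm wide, to 35 mm from the centre. One slot is turned from +x by an unknown angle of -0.5 to +0.5 rad about z, which is not reported.
- stage: Fixed round rotary stage, base 124 mm and clamped ring 92 mm in diameter, origin under its centre. Out of line by over about 5 deg, the lugs rest on the ring: underside 10 mm below the mouth. In line it drops 4 mm more onto a braked pad (28 mm across) in the floor, which yields at about 8 N and sinks the last 4 mm without springing back: hub top flush with ring.
- beaker: Bystander: loose glass beaker, 75 mm across, 82 mm high, origin at the centre of its underside.
- dropper: Bystander: loose brown dropper bottle, 33 mm across, 94 mm high, origin at the centre of its underside.
- stopper: Bystander: loose red rubber stopper, 27 mm across, 26 mm high, origin at the centre of its underside.
Things that resemble listed ones, but are neither listed nor needed, are in the scene too. What is shaped like the carrier but blue or yellow is not meant.

How it is judged:
By the outcome, as a careful person would: the job done as asked, in the order asked, and still so for the second after the job is handed in, with the robot touching nothing.
It also fails if it takes over 64 s, if anything falls off the work surface, if the arm or the gripper's body presses on something with over 40 N, if the wrist force passes 120 N, or if a joint passes its speed limit or range.

## Robot

A 6-joint arm with a two-finger parallel gripper is mounted at the origin on a cart in front of the work surface, level with it; the furniture and walls round the work are solid. World frame = base frame: x ahead of the robot, y to its left, z up, the work surface at z = 0. Lengths are in m, angles in rad, forces in N, time in s.
With the tool pointing down it reaches from about 0.275 to 0.725 m from the base axis. Payload 15.9 kg.
Tool frame: the origin (TCP) lies at the very end of the fingers, on their centre line; the grasp point (between the pads) lies 19 mm behind it; x points along the fingers, y is the direction in which the jaws open and shut, and the axes are right-handed (so a half turn about x gives the same grasp; the last joint's range is limited). The gripper opens to 85 mm and grips with 20 to 120 N. Pads are 22 mm wide; open, the fingers measure 114 mm over their backs; the gripper's body (76 mm by 85 mm) begins 54 mm behind the grasp point. The pads swing forward as they close: fully open they stand 13 mm farther back than shut.
Start: joints at [1.105, 0.213, -0.034, 1.323, 0, 1.571], TCP at [0.225, 0.447, 0.231] pointing down, gripper open.
Joint ranges: [-2.98, 2.98], [-0.74, 1.72], [-1.14, 1.35], [-2.1, 2.04], [-1.57, 1.44], [-3.14, 3.14]. Speed limits (rad/s): [1.89, 1.89, 2.39, 2.57, 3.14, 3.14].

## Interface

Orientations are given as a 3x3 rotation matrix whose columns are the frame's x, y, z axes.
In Python, from workcell import * gives the robot as it stands. The module is installed in compiled form; this text tells all that it offers.
- The arm moves only by the shell command python3 -m handwheel 'ROWS' [FORCE]. ROWS is a JSON object of lists of equal length, an entry for each row: "fingers": the gripper's target within -1 to 1 (fully open at 1, half-way at 0, shut at -1); "xyz": the shift along the tool's x, y, z in m, a list of three; "rot": the turn, a rotation vector about the tool's x, y, z in degrees, a list of three. In form: {"fingers": [fingers, ...], "xyz": [[tx, ty, tz], ...], "rot": [[wx, wy, wz], ...]}. A call has 1 to 20 rows; each row shifts and turns the commanded pose from where the row before left it, along the tool's axes as they then stand; what a row does not reach is not made up. A row lasts 1/12 s, in which the tool goes at most 41.7 mm and 7.16 degrees, less where a joint would pass 70% of its speed; a pose out of reach is approached as far as the arm can. A call is refused whole if a number of a shift passes 0.0417 or a number of a turn 7.16, either way. A call with a gripper value outside its range is refused whole. The fingers move at their own pace and stop on an object; FORCE is the grip in N (left out, the last holds). Time passes only in rows, so rows that do not move let the fingers close. It gives the time, the measured TCP pose, the force and the opening at its end, in the units of the state.
- get_state(): the state, without advancing time (a new reading comes with each control period).
- read_camera(name): name is "scene" or "top"; returns the picture (384x512x3 uint8, red, green, blue); there is no depth.
- camera_model(name): a dict with "vfov" (degrees; the focal length in pixels is half the picture's height over the tangent of half this angle, whatever the lens; pixels are square), "cx", "cy" (the principal point, pixels), "dist" ([k1, k2, p1, p2, k3] as OpenCV has them; the pictures are not rectified), "world_from_camera" (4x4, takes a point from camera to world coordinates). Camera axes: x right, y up, looking along -z (the intrinsics and any distortion apply to the point x, -y, -z); pixel columns grow to the right and rows downward; lengths in m; the calibration is good to about 2 mm. A picture is of the moment at which its call begins. camera_model takes no time and is no camera call.
- close_job(): hands the job in, once; it reports no verdict.
Trained networks look in the newest picture that a camera, given by its name, has taken for a name from the list of things; names that differ only in an ending like _2 or _b are one class to them, and where a whole thing is asked for, a point or a joint stands for the part that bears it (a point fixed in the world has none). Each returns a list of dicts, best first, with "p" (0 to 1); they miss things now and then, are a little off and sometimes report something else, mostly with a low value. They report only what shows in the picture. A call takes as long as a camera call. They do not tell look-alikes from the thing itself.
- trace(camera, query): "pixels" (384x512 bool, what is visible of it) and "box" ([left, top, width, height] in pixels, round what is visible of it).
- tip_of(camera, query): "xy" ([column, row] in pixels: a listed point, or the origin of a listed thing).
The state is a dict: "time_s": time; "joint_pos": joint angles; "qd": joint speeds; "tau": joint torques, N m; "ee_pos": TCP position; "tcp_rot": TCP orientation; "force": force on the tool from outside, world axes, zero at the start; "ft_torque": the same for the moment, N m; "width": finger opening in m.
Only numpy, scipy, OpenCV 4.12 (cv2) and the standard library are available. Lean on these libraries where they do the work, as an engineer would, in place of code of your own. Each camera call takes 0.05 s, during which the arm holds its last target.

## Working session

There is one attempt and no reset: what is moved stays moved. The work goes in short steps, Python scripts to look and compute and a shell command to move; the robot and the scene stay as the last step left them, time stands still between calls to the robot, and variables do not carry over. Pictures are saved under pics/ and viewed, and the job is handed in when it is done.

```bash
mkdir -p pics
python3 - <<'E'
from workcell import *
import cv2
s=get_state()
print({k:(v if not hasattr(v,'tolist') else v.tolist()) for k,v in s.items()})
for n in ("scene","top"):
    im=read_camera(n); cv2.imwrite(f"pics/{n}0.png",cv2.cvtColor(im,cv2.COLOR_RGB2BGR))
    print(n,camera_model(n))
E
```

```text
{'time_s': 0.0, 'joint_pos': [1.104984611443578, 0.2133750610113878, -0.03510852856836343, 1.3234910954680585, 2.842538319740662e-05, 1.5707966888609177], 'qd': [0.0007276924229650058, 0.0019651460220884262, -0.0013216920331787971, -0.0007083159623634341, -0.00037734576455200034, 0.0006305859395289061], 'tau': [0.0021702995582018048, -68.61517667770386, 48.71211647987366, 0.017260200111195445, 6.932953283467214e-05, -4.514095337526669e-06], 'ee_pos': [0.22440356507888018, 0.44640939830214205, 0.23078710185696477], 'tcp_rot': [[-0.0005546542102634844, 0.4491481939863694, 0.8934571014869656], [-0.0010400453056782757, 0.8934564965969126, -0.44914853555870937], [-0.9999993053319934, -0.0011783579905077194, -2.8424936815359968e-05]], 'force': [-0.0023660729662725176, 0.13847423412206047, -0.30633555734377765], 'ft_torque': [-0.009256546210126086, -0.053779063525106925, 0.050055051801571535], 'width': 0.08502872723882669}
scene {'vfov': 50.741185465646836, 'cx': 250.48001495464794, 'cy': 190.3280339667439, 'dist': array([-0.0150006,  0.       ,  0.       ,  0.       ,  0.       ]), 'world_from_camera': array([[ 4.98681049e-01,  6.34463357e-01, -5.90570453e-01,
        -8.47778524e-02],
       [-8.66785253e-01,  3.64445551e-01, -3.40386199e-01,
        -3.50632896e-01],
       [-7.31796240e-04,  6.81641907e-01,  7.31685571e-01,
         9.53745775e-01],
       [ 0.00000000e+00,  0.00000000e+00,  0.00000000e+00,
         1.00000000e+00]])}
top {'vfov': 48.391858558718084, 'cx': 262.9072256953742, 'cy': 189.98187108456446, 'dist': array([-0.07678163,  0.        ,  0.        ,  0.        ,  0.        ]), 'world_from_camera': array([[-0.00762498,  0.98360449, -0.18017787,  0.39003375],
       [-0.99988508, -0.0098606 , -0.01151544,  0.04680801],
       [-0.0131033 ,  0.18006935,  0.98356664,  1.28819907],
       [ 0.        ,  0.        ,  0.        ,  1.        ]])}
```

View pics/scene0.png

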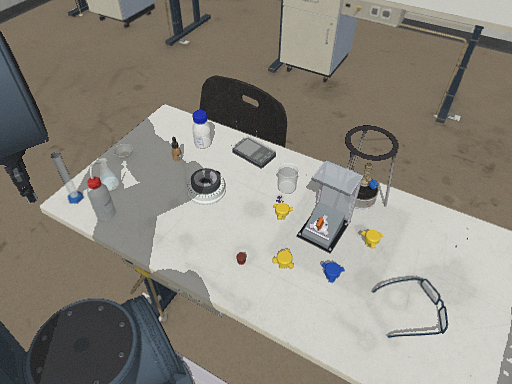

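View pics/top0.png

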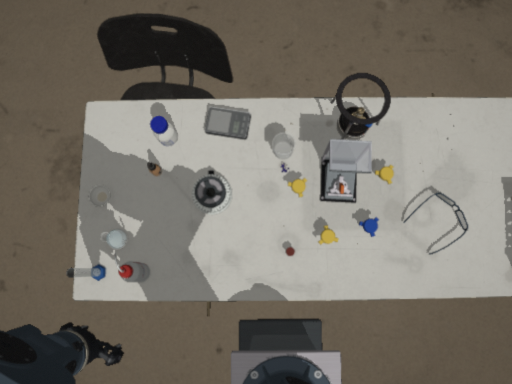

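```bash
cat > h.py <<'E'
from workcell import *
import numpy as np, cv2
def K(m):
    f=192/np.tan(np.radians(m["vfov"])/2); return np.array([[f,0,m["cx"]],[0,f,m["cy"]],[0,0,1.]])
F=np.diag([1.,-1,-1])
def proj(name,P):
    m=camera_model(name);T=np.array(m["world_from_camera"]);R=F@T[:3,:3].T;t=-R@T[:3,3]
    return cv2.projectPoints(np.asarray(P,float).reshape(-1,1,3),cv2.Rodrigues(R)[0],t,K(m),np.array(m["dist"]))[0][:,0]
def ray(name,uv):
    m=camera_model(name);T=np.array(m["world_from_camera"])
    u=cv2.undistortPoints(np.array(uv,float).reshape(1,1,2),K(m),np.array(m["dist"]))[0,0]
    d=T[:3,:3]@F@np.array([u[0],u[1],1]);return T[:3,3],d/np.linalg.norm(d)
def atz(name,uv,z):
    o,d=ray(name,uv);return o+d*(z-o[2])/d[2]
def tri(a,b):
    o1,d1=ray("scene",a);o2,d2=ray("top",b)
    A=np.stack([d1,-d2],1);s=np.linalg.lstsq(A,o2-o1,rcond=None)[0]
    p,q=o1+s[0]*d1,o2+s[1]*d2;return (p+q)/2,np.linalg.norm(p-q)
E
python3 - <<'E'
from h import *
np.set_printoptions(precision=4,suppress=True)
for q in ["carrier_centre","carrier","tab","rest","hood_edge","pocket","stage"]:
    r={}
    for n in ("scene","top"):
        r[n]=[(np.round(d["xy"],1).tolist(),round(d["p"],2)) for d in tip_of(n,q)]
    print(q,r)
    if r["scene"] and r["top"]: print("  tri",tri(r["scene"][0][0],r["top"][0][0]))
print(get_state()["time_s"])
a=cv2.imread("pics/scene0.png")[150:280,180:390];b=cv2.imread("pics/top0.png")[110:240,180:390]
cv2.imwrite("pics/zs.png",cv2.resize(a,None,fx=3.8,fy=3.8,interpolation=cv2.INTER_CUBIC))
cv2.imwrite("pics/zt.png",cv2.resize(b,None,fx=3.8,fy=3.8,interpolation=cv2.INTER_CUBIC))
E
```

```text
carrier_centre {'scene': [([368.0, 240.5], 0.71), ([319.1, 222.4], 0.68), ([333.1, 272.7], 0.68), ([281.1, 209.6], 0.6), ([283.0, 263.5], 0.53)], 'top': [([382.7, 173.1], 0.64), ([298.4, 187.0], 0.63), ([323.9, 235.1], 0.62), ([341.2, 186.4], 0.59), ([368.4, 223.5], 0.55)]}
  tri (array([ 0.6706, -0.3028,  0.0166]), np.float64(0.004254881959133724))
carrier {'scene': [([281.3, 207.8], 0.8), ([286.3, 256.6], 0.7), ([374.5, 235.4], 0.52), ([320.5, 229.8], 0.5)], 'top': [([296.6, 183.4], 0.7), ([338.3, 188.7], 0.67), ([327.2, 235.9], 0.61), ([384.6, 168.7], 0.5), ([371.3, 224.5], 0.47)]}
  tri (array([ 0.6381, -0.0393,  0.0383]), np.float64(0.00047612745420608774))
tab {'scene': [([280.8, 216.5], 0.8), ([283.5, 265.0], 0.72), ([331.2, 275.7], 0.68), ([319.8, 226.3], 0.66), ([369.0, 244.8], 0.51), ([323.8, 231.6], 0.17)], 'top': [([207.5, 195.2], 0.68), ([323.8, 239.2], 0.6), ([342.6, 188.2], 0.55), ([364.1, 225.0], 0.54), ([297.7, 191.0], 0.52), ([384.5, 173.1], 0.45)]}
  tri (array([ 0.6614,  0.1137, -0.0731]), np.float64(0.2672105416343097))
rest {'scene': [([320.7, 232.2], 0.88)], 'top': [([339.8, 179.0], 0.63)]}
  tri (array([ 0.6571, -0.172 , -0.0136]), np.float64(0.012973401396810828))
hood_edge {'scene': [([329.8, 184.0], 0.75)], 'top': [([347.5, 170.4], 0.68)]}
  tri (array([ 0.6406, -0.1644,  0.202 ]), np.float64(0.006694776763291168))
pocket {'scene': [([205.4, 179.1], 0.66)], 'top': [([211.8, 190.7], 0.8)]}
  tri (array([0.6146, 0.2131, 0.0531]), np.float64(0.0031833315896930216))
stage {'scene': [([206.5, 189.8], 0.93), ([203.5, 179.1], 0.66), ([284.8, 186.6], 0.56), ([328.7, 186.9], 0.26)], 'top': [([212.4, 194.3], 0.86)]}
  tri (array([0.6141, 0.2161, 0.0027]), np.float64(0.0012812784105407484))
0.8
```

View pics/zs.png

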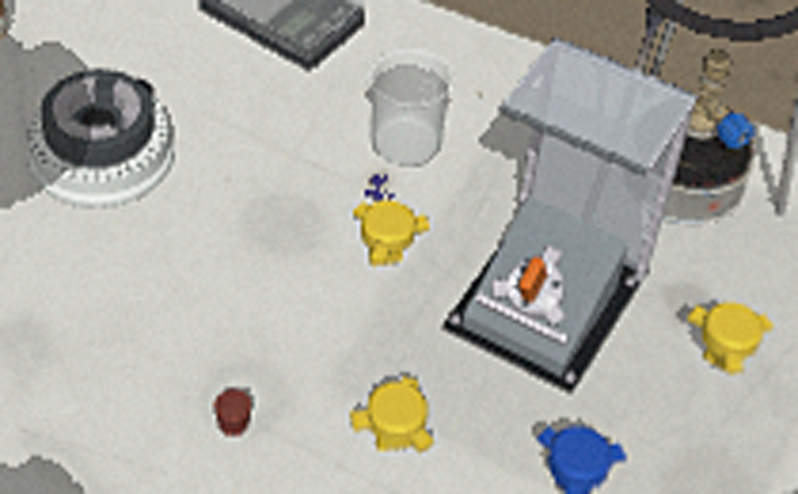

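View pics/zt.png

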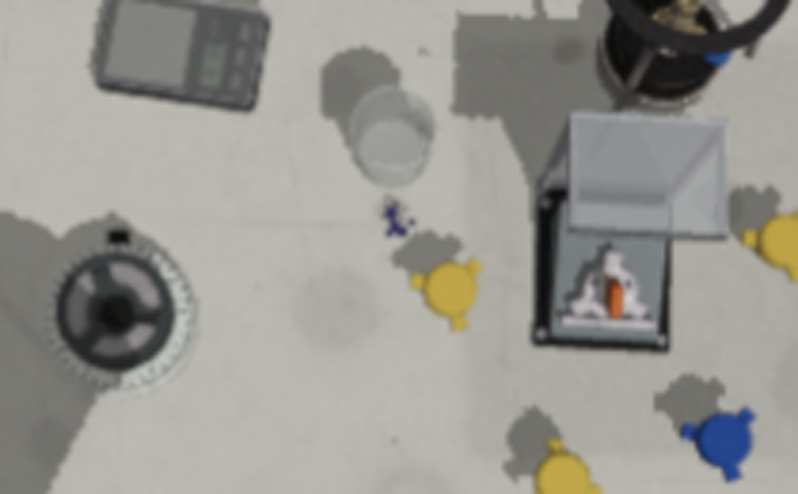

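Run:
```python
import cv2
a=cv2.imread("pics/scene0.png")[150:255,290:365];b=cv2.imread("pics/top0.png")[130:210,310:380]
cv2.imwrite("pics/zs2.png",cv2.resize(a,None,fx=5.6,fy=5.6,interpolation=cv2.INTER_NEAREST))
cv2.imwrite("pics/zt2.png",cv2.resize(b,None,fx=7,fy=7,interpolation=cv2.INTER_NEAREST))
a=cv2.imread("pics/scene0.png")[160:210,180:235];b=cv2.imread("pics/top0.png")[160:220,185:240]
cv2.imwrite("pics/zst.png",cv2.hconcat([cv2.resize(a,(400,400),interpolation=cv2.INTER_NEAREST),cv2.resize(b,(400,400),interpolation=cv2.INTER_NEAREST)]))
```

```text
(no output)
```

View pics/zs2.png

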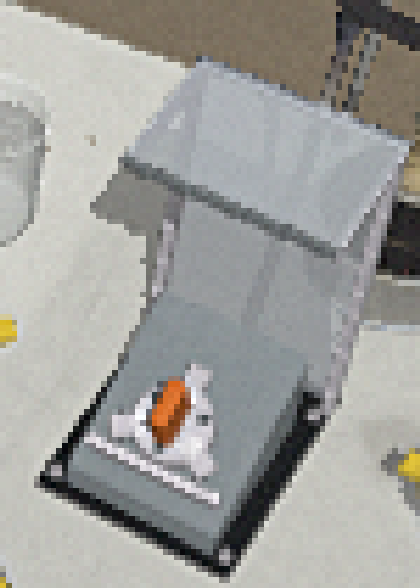

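View pics/zt2.png

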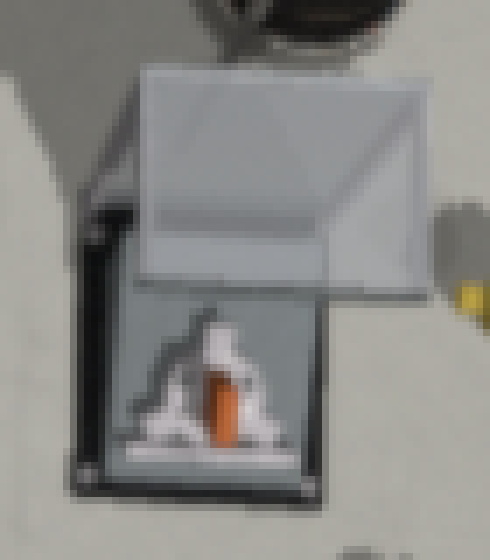

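View pics/zst.png

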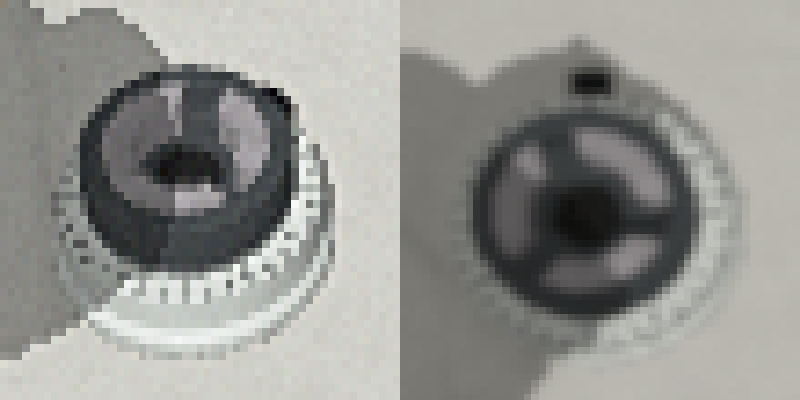

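Run:
```python
from h import *
from scipy.optimize import least_squares,minimize
np.set_printoptions(precision=4,suppress=True)
S={"scene":cv2.imread("pics/scene0.png"),"top":cv2.imread("pics/top0.png")}
# orange mask
mask={}
roi={"scene":(290,190,350,260),"top":(325,165,365,205)}
for n,im in S.items():
    b,g,r=[im[...,i].astype(float) for i in range(3)]
    w=np.clip((r-b-10)/90,0,1)*((r-g)>15)
    x0,y0,x1,y1=roi[n];m=np.zeros_like(w);m[y0:y1,x0:x1]=w[y0:y1,x0:x1];mask[n]=m
    print(n,m.sum())
def carrierR(yaw,spin=0):
    t=np.radians(25);c,s=np.cos,np.sin
    Rz=np.array([[c(yaw),-s(yaw),0],[s(yaw),c(yaw),0],[0,0,1]])
    Ry=np.array([[c(t),0,-s(t)],[0,1,0],[s(t),0,c(t)]])
    Rs=np.array([[c(spin),-s(spin),0],[s(spin),c(spin),0],[0,0,1]])
    return Rz@Ry@Rs
box=np.array([[a,b,h] for a in(-.013,.013) for b in(-.005,.005) for h in(-.022,.012)])
def render(n,p):
    P=p[:3]+box@carrierR(p[3]).T
    uv=proj(n,P);x0,y0,x1,y1=roi[n];k=8
    im=np.zeros(((y1-y0)*k,(x1-x0)*k),np.uint8)
    h=cv2.convexHull(((uv-[x0-.5,y0-.5])*k-.5).astype(np.float32)).round().astype(np.int32)
    cv2.fillConvexPoly(im,h,255)
    return cv2.resize(im,(x1-x0,y1-y0),interpolation=cv2.INTER_AREA)/255.
def cost(p):
    e=0
    for n in S:
        x0,y0,x1,y1=roi[n];e+=((render(n,p)-mask[n][y0:y1,x0:x1])**2).sum()
    return e
p0=tri([319.8,226.3],[342.6,188.2])[0];print("tab net",p0)
best=None
for yaw in(-.15,-.05,.05,.15):
    r=minimize(cost,[*p0,yaw],method="Nelder-Mead",options=dict(initial_simplex=np.vstack([[*p0,yaw]]+[np.r_[p0,yaw]+d for d in np.diag([.008,.008,.008,.15])]),maxiter=600))
    print(r.x,r.fun)
    if best is None or r.fun<best.fun: best=r
p=best.x;R=carrierR(p[3])
und=p[:3]-R[:,2]*.04;print("underside",und)
# rest from dark foot: overlay foot
def rest(p,yaw,P): 
    c,s=np.cos(yaw),np.sin(yaw);return p+np.asarray(P)@np.array([[c,s,0],[-s,c,0],[0,0,1]])
c,s=np.cos(p[3]),np.sin(p[3])
ro=und-np.array([c*-.015,s*-.015,.036]);print("rest origin est",ro)
for n,sc in(("scene",6),("top",7)):
    x0,y0,x1,y1={"scene":(280,150,370,260),"top":(305,130,385,215)}[n]
    im=cv2.resize(S[n][y0:y1,x0:x1],None,fx=5,fy=5,interpolation=cv2.INTER_NEAREST)
    def dr(P,col,close=True):
        uv=((proj(n,P)-[x0-.5,y0-.5])*5-.5).astype(np.int32);cv2.polylines(im,[uv],close,col,1)
    roz=np.r_[ro[:2],0]
    dr(rest(roz,p[3],[[-.07,-.055,0],[-.07,.055,0],[.07,.055,0],[.07,-.055,0]]),(0,255,0))
    B=p[:3]+box@R.T
    for i in range(8):
        for j in range(i):
            if bin(i^j).count("1")==1: dr(B[[i,j]],(255,0,0),False)
    for a in(0,120,240):
        a=np.radians(a);dr(und+np.array([[0,0,.018],[.032*np.cos(a),.032*np.sin(a),.018]])@R.T,(0,255,255),False)
    S[n+"o"]=im
h=max(S["sceneo"].shape[0],S["topo"].shape[0]);A=[cv2.copyMakeBorder(S[k],0,h-S[k].shape[0],0,0,0) for k in("sceneo","topo")]
o=cv2.hconcat(A);print(o.shape);cv2.imwrite("pics/ov.png",cv2.resize(o,None,fx=min(1,800/o.shape[1]),fy=min(1,800/o.shape[1])))
# stage ring
print("pocket",tri([205.4,179.1],[211.8,190.7]))
top=cv2.cvtColor(S["top"],cv2.COLOR_BGR2GRAY)
```

```text
scene 78.36666666666667
top 34.87777777777778
tab net [ 0.6177 -0.1712  0.0567]
[ 0.6162 -0.1676  0.0717 -0.0203] 39.44516040838994
[ 0.616  -0.1676  0.0713 -0.0176] 39.82933572557563
[ 0.6158 -0.1674  0.0714 -0.0052] 39.54644452988167
[ 0.617  -0.1674  0.0706 -0.0483] 40.22015464137725
underside [ 0.6332 -0.168   0.0355]
rest origin est [ 0.6481 -0.1683 -0.0005]
(550, 850, 3)
pocket (array([0.6146, 0.2131, 0.0531]), np.float64(0.0031833315896930216))
```

View pics/ov.png

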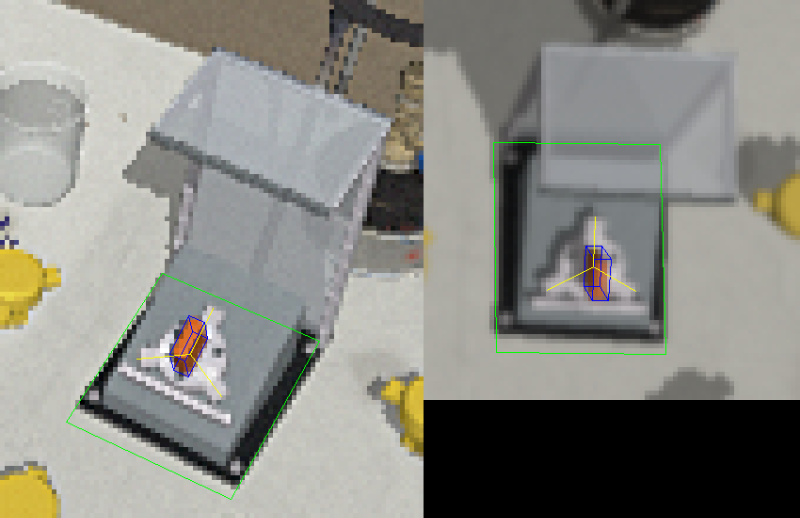

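Run:
```python
from h import *
np.set_printoptions(precision=4,suppress=True)
for z in(0,.01):
    P={k:atz(*v,z)[:2] for k,v in dict(tFL=("top",(319.8,200.2)),tFR=("top",(355.5,201.9)),sFL=("scene",(296.3,235.2)),sFR=("scene",(329.7,252.7))).items()}
    print(z,P)
    for c in"ts":
        d=P[c+"FL"]-P[c+"FR"];print(c,np.linalg.norm(d),"yaw",np.arctan2(-d[0],d[1]), "mid",(P[c+"FL"]+P[c+"FR"])/2)
# ring polar
Z=.056
for n in("scene","top"):
    g=cv2.cvtColor(cv2.imread(f"pics/{n}0.png"),cv2.COLOR_BGR2GRAY)
    xs=np.linspace(.67,.55,400);ys=np.linspace(.273,.153,400) # rows x decreasing, cols y decreasing
    X,Y=np.meshgrid(xs,ys,indexing="ij")
    uv=proj(n,np.stack([X,Y,np.full_like(X,Z)],-1)).reshape(400,400,2).astype(np.float32)
    o=cv2.remap(g,uv[...,0],uv[...,1],cv2.INTER_CUBIC);cv2.imwrite(f"pics/rect_{n}.png",o)
a=cv2.hconcat([cv2.imread("pics/rect_scene.png"),cv2.imread("pics/rect_top.png")])
a[::100]//=2;a[:,::100]//=2
cv2.imwrite("pics/rect.png",a)
```

```text
0 {'tFL': array([ 0.5926, -0.1114]), 'tFR': array([ 0.5862, -0.2204]), 'sFL': array([ 0.5965, -0.1122]), 'sFR': array([ 0.588 , -0.2202])}
t 0.10918260905913188 yaw -0.058481060353548914 mid [ 0.5894 -0.1659]
s 0.10837536668155986 yaw -0.07807883593807785 mid [ 0.5923 -0.1662]
0.01 {'tFL': array([ 0.591 , -0.1102]), 'tFR': array([ 0.5847, -0.2184]), 'sFL': array([ 0.5893, -0.1147]), 'sFR': array([ 0.581 , -0.2216])}
t 0.10833504899286728 yaw -0.058481060353548366 mid [ 0.5878 -0.1643]
s 0.10723905374015602 yaw -0.07807883593807835 mid [ 0.5852 -0.1681]
```

View pics/rect.png

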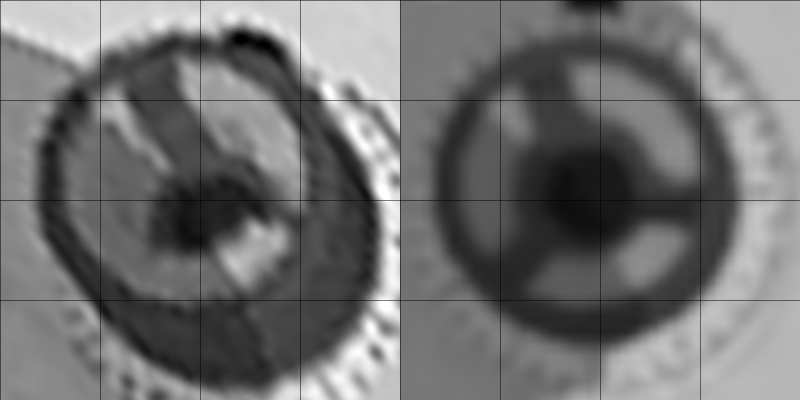

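Run:
```python
from h import *
np.set_printoptions(precision=4,suppress=True)
roi={"scene":(290,190,350,260),"top":(325,165,365,205)}
c={}
for n in roi:
    im=cv2.imread(f"pics/{n}0.png").astype(float);x0,y0,x1,y1=roi[n]
    w=np.clip((im[...,2]-im[...,0]-10)/120,0,1)*((im[...,2]-im[...,1])>15)
    W=w[y0:y1,x0:x1];v,u=np.mgrid[y0:y1,x0:x1];c[n]=((W*u).sum()/W.sum(),(W*v).sum()/W.sum())
    pts=np.argwhere(W>.3);print(n,W.sum(),c[n],cv2.fitLine(pts[:,::-1].astype(np.float32),cv2.DIST_L2,0,.01,.01).ravel()[:2])
    print(n,atz(n,c[n],.067)[:2],atz(n,c[n],.0717)[:2])
    print("\n".join(" ".join("%d"%(9*t) for t in r) for r in W[W.sum(1)>0][:,W.sum(0)>0]))
print(tri(c["scene"],c["top"]))
for z in(0,.01):
  print(z,atz("top",(322.5,157),z),atz("scene",(348.6,222.3),z))
```

```text
scene 71.65 (np.float64(310.6967899511514), np.float64(226.33217027215628)) [ 0.6663 -0.7457]
scene [ 0.5959 -0.1503] [ 0.5923 -0.1514]
9 9 0 0 0 0 0 0 0 0 0
9 9 6 0 0 0 0 0 0 0 0
9 9 9 0 0 0 0 0 0 0 0
9 7 6 0 0 0 0 0 0 0 0
0 0 0 0 0 0 0 1 2 0 0
0 0 0 0 0 0 1 9 9 8 0
0 0 0 0 0 0 8 9 9 9 2
0 0 0 0 0 1 9 9 9 9 4
0 0 0 0 0 9 9 9 9 6 4
0 0 0 0 1 9 9 9 8 7 5
0 0 0 0 9 9 9 9 6 7 3
0 0 0 0 9 9 9 7 6 5 0
0 0 0 1 9 9 9 6 7 3 0
0 0 0 0 5 7 7 7 5 0 0
0 0 0 0 5 6 7 7 3 0 0
0 0 0 0 2 5 7 5 0 0 0
0 0 0 0 0 0 3 1 0 0 0
8 0 0 0 0 0 0 0 0 0 0
9 0 0 0 0 0 0 0 0 0 0
9 9 0 0 0 0 0 0 0 0 0
9 9 0 0 0 0 0 0 0 0 0
9 9 0 0 0 0 0 0 0 0 0
9 9 0 0 0 0 0 0 0 0 0
9 9 0 0 0 0 0 0 0 0 0
top 28.516666666666666 (np.float64(341.48831092928117), np.float64(188.51928696668614)) [0.0702 0.9975]
top [ 0.6158 -0.1674] [ 0.6149 -0.1666]
0 2 2 0 0 0
1 3 3 2 0 0
1 3 5 6 3 0
1 3 7 8 6 0
1 4 7 8 7 0
1 4 7 8 6 0
1 4 7 8 6 0
1 4 8 8 5 0
0 4 8 8 5 0
0 4 7 8 5 0
0 2 4 5 3 0
(array([ 0.6096, -0.1581,  0.0611]), np.float64(0.024586466213450352))
0 [ 0.7284 -0.1242  0.    ] [ 0.718  -0.2277  0.    ]
0.01 [ 0.7258 -0.1229  0.01  ] [ 0.7096 -0.2289  0.01  ]
```

```bash
cat > fit.py <<'E'
from h import *
from scipy.optimize import minimize
np.set_printoptions(precision=4,suppress=True)
roi={"scene":(306,200,340,250),"top":(330,170,360,205)}
mask={}
for n in roi:
    im=cv2.imread(f"pics/{n}0.png").astype(float);x0,y0,x1,y1=roi[n]
    im=im[y0:y1,x0:x1];mask[n]=np.clip((im[...,2]-im[...,0]-5)/75,0,1)*((im[...,2]-im[...,1])>10)
def carrierR(yaw):
    t=np.radians(25);c,s=np.cos,np.sin
    return np.array([[c(yaw),-s(yaw),0],[s(yaw),c(yaw),0],[0,0,1]])@np.array([[c(t),0,-s(t)],[0,1,0],[s(t),0,c(t)]])
box=np.array([[a,b,h] for a in(-.013,.013) for b in(-.005,.005) for h in(-.022,.012)])
def render(n,p):
    uv=proj(n,p[:3]+box@carrierR(p[3]).T);x0,y0,x1,y1=roi[n];k=8
    im=np.zeros(((y1-y0)*k,(x1-x0)*k),np.uint8)
    cv2.fillConvexPoly(im,cv2.convexHull(((uv-[x0-.5,y0-.5])*k-.5).astype(np.float32)).round().astype(np.int32),255)
    return cv2.resize(im,(x1-x0,y1-y0),interpolation=cv2.INTER_AREA)/255.
def cost(p,ns=("scene","top")): return sum(((render(n,p)-mask[n])**2).sum() for n in ns)
def go(f,p0,st):
    return minimize(f,p0,method="Nelder-Mead",options=dict(initial_simplex=np.vstack([p0]+[p0+d for d in np.diag(st)]),maxiter=800))
if __name__=="__main__":
    for yaw in(-.1,0):
        r=go(cost,np.array([.618,-.168,.070,yaw]),[.008,.008,.008,.1]);print(r.x,r.fun,[cost(r.x,[n]) for n in roi])
    for n in roi:
        r=go(lambda q:cost([q[0],q[1],.0722,-.06],[n]),np.array([.618,-.168]),[.008,.008]);print(n,"z .0722 yaw -.06",r.x,r.fun)
E
python3 fit.py
```

```text
[ 0.6157 -0.1677  0.0712 -0.0245] 11.341813148788926 [np.float64(2.924553940792003), np.float64(8.417259207996924)]
[ 0.6158 -0.1675  0.0714 -0.0324] 10.757825451749326 [np.float64(2.859880353710111), np.float64(7.897945098039216)]
scene z .0722 yaw -.06 [ 0.6162 -0.1677] 2.729370549788543
top z .0722 yaw -.06 [ 0.6149 -0.1667] 7.26230649750096
```

```bash
cat > plan.py <<'E'
from h import *
from scipy.spatial.transform import Rotation as Ro
np.set_printoptions(precision=4,suppress=True)
def tilted(yaw=-.05,t=np.radians(25)):
    zc=np.array([-np.sin(t)*np.cos(yaw),-np.sin(t)*np.sin(yaw),np.cos(t)])
    y=np.array([-np.sin(yaw),np.cos(yaw),0]);x=-zc
    return np.stack([x,y,np.cross(x,y)],1)
def down(a):  # tool down, y axis at angle a from world +x
    x=np.array([0,0,-1.]);y=np.array([np.cos(a),np.sin(a),0]);return np.stack([x,y,np.cross(x,y)],1)
def plan(p=None,R=None,turn_first=False):
    s=get_state();P=np.array(s["ee_pos"]);A=np.array(s["tcp_rot"])
    rv=np.degrees(Ro.from_matrix(A.T@R).as_rotvec()) if R is not None else np.zeros(3)
    B=R if (turn_first and R is not None) else A
    d=B.T@(np.array(p)-P) if p is not None else np.zeros(3)
    print("t %.2f pos"%s["time_s"],P,"shift",d,np.linalg.norm(d),"turn",rv,np.linalg.norm(rv),"rows min",np.linalg.norm(d)/.0417,np.linalg.norm(rv)/7.16)
TAB=np.array([.6157,-.1673,.0715])
E
python3 - <<'E'
from plan import *
R=tilted();tx=R[:,0]
plan(TAB-.101*tx,R); print(TAB-.101*tx)
E
```

```text
t 0.80 pos [0.2246 0.4467 0.2313] shift [ 0.0683 -0.3902  0.5862] 0.7074504342366028 turn [-23.4402 -24.6332   5.1999] 34.39880973358464 rows min 16.965238231093593 4.804303035416849
[ 0.5731 -0.1652  0.163 ]
```

```bash
python3 -m handwheel '{"fingers":[0.2,0.2,0.2,0.2,0.2,0.2,0.2,0.2,0.2,0.2,0.2,0.2,0.2,0.2,0.2,0.2,0.2,0.2,0.2,0.2],"xyz":[[0,-0.0195,0.0293],[0,-0.0195,0.0293],[0,-0.0195,0.0293],[0,-0.0195,0.0293],[0,-0.0195,0.0293],[0,-0.0195,0.0293],[0,-0.0195,0.0293],[0,-0.0195,0.0293],[0,-0.0195,0.0293],[0,-0.0195,0.0293],[0,-0.0195,0.0293],[0,-0.0195,0.0293],[0,-0.0195,0.0293],[0,-0.0195,0.0293],[0,-0.0195,0.0293],[0,-0.0195,0.0293],[0,-0.0195,0.0293],[0,-0.0195,0.0293],[0,-0.0195,0.0293],[0,-0.0195,0.0293]],"rot":[[0,0,0],[0,0,0],[0,0,0],[0,0,0],[0,0,0],[0,0,0],[0,0,0],[0,0,0],[0,0,0],[0,0,0],[0,0,0],[0,0,0],[0,0,0],[0,0,0],[0,0,0],[0,0,0],[0,0,0],[0,0,0],[0,0,0],[0,0,0]]}' 40
python3 -m handwheel '{"fingers":[0.2,0.2,0.2,0.2,0.2,0.2,0.2],"xyz":[[0,0,0],[0,0,0],[0,0,0],[0,0,0],[0,0,0],[0,0,0],[0,0,0]],"rot":[[-3.9,-4.1,0.87],[-3.9,-4.1,0.87],[-3.9,-4.1,0.87],[-3.9,-4.1,0.87],[-3.9,-4.1,0.87],[-3.9,-4.1,0.87],[0,0,0]]}'
python3 - <<'E'
from plan import *
R=tilted();plan(TAB-.101*R[:,0],R,True); print(np.round(get_state()["joint_pos"],3),get_state()["force"])
for n in("scene","top"): cv2.imwrite(f"pics/{n}1.png",cv2.cvtColor(read_camera(n),cv2.COLOR_RGB2BGR))
a=cv2.imread("pics/scene1.png")[110:260,250:400];b=cv2.imread("pics/top1.png")[120:270,270:420]
cv2.imwrite("pics/z1.png",cv2.resize(cv2.hconcat([a,b]),(800,400),interpolation=cv2.INTER_CUBIC))
E
```

```text
time_s: 2.47
ee_pos: [0.5735, -0.1667, 0.2312]
tcp_rot: [[0.0, 0.449, 0.893], [0.0, 0.893, -0.449], [-1.0, 0.0, 0.0]]
force: [0.8, 1.0, 0.6]
width: 0.0513
time_s: 3.05
ee_pos: [0.5703, -0.1645, 0.2298]
tcp_rot: [[0.423, 0.048, 0.905], [-0.02, 0.999, -0.043], [-0.906, 0.0, 0.423]]
force: [-0.1, 0.4, 0.1]
width: 0.0512
t 3.05 pos [ 0.5703 -0.1645  0.2298] shift [ 0.0617 -0.0005 -0.0256] 0.06684922198923154 turn [ 0.1069  0.038  -0.0662] 0.13134037773085216 rows min 1.603098848662627 0.018343628174700023
[-0.347  0.038 -0.346  0.767  0.125 -0.273] [-0.0844  0.4117  0.0626]
```

View pics/z1.png

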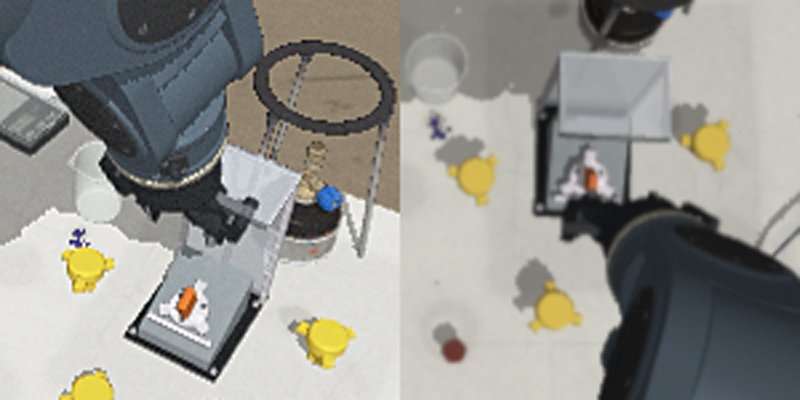

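```bash
python3 -m handwheel '{"fingers":[0.2,0.2,0.2,0.2,0.2,0.2,0.2],"xyz":[[0.015,0,-0.0128],[0.015,0,-0.0128],[0.02,0,0],[0.02,0,0],[0.02,0,0],[0.02,0,0],[0,0,0]],"rot":[[0,0,0],[0,0,0],[0,0,0],[0,0,0],[0,0,0],[0,0,0],[0,0,0]]}'
python3 - <<'E'
from plan import *
R=tilted();plan(TAB+.017*R[:,0],R,True); print(np.round(get_state()["joint_pos"],3),get_state()["force"])
for n in("scene","top"): cv2.imwrite(f"pics/{n}2.png",cv2.cvtColor(read_camera(n),cv2.COLOR_RGB2BGR))
a=cv2.imread("pics/scene2.png")[160:260,270:370];b=cv2.imread("pics/top2.png")[130:230,290:390]
cv2.imwrite("pics/z2.png",cv2.resize(cv2.hconcat([a,b]),(800,400),interpolation=cv2.INTER_CUBIC))
E
```

```text
time_s: 3.73
ee_pos: [0.5967, -0.1656, 0.1174]
tcp_rot: [[0.417, 0.052, 0.908], [-0.02, 0.999, -0.048], [-0.909, 0.002, 0.417]]
force: [-0.6, 0.3, -1.5]
width: 0.0511
t 3.73 pos [ 0.5967 -0.1656  0.1174] shift [ 0.0667 -0.0007 -0.0022] 0.06669021614940099 turn [-0.1585 -0.3442 -0.0667] 0.3847362179196119 rows min 1.5992857589784408 0.05373410864799048
[-0.33   0.176 -0.488  0.492  0.117 -0.253] [-0.5956  0.3486 -1.5003]
```

View pics/z2.png

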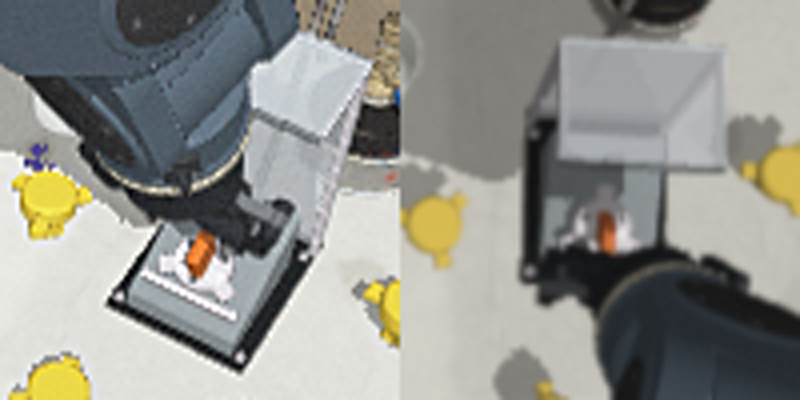

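```bash
python3 -m handwheel '{"fingers":[0.2,0.2,0.2,0.2,0.2,0.2,0.2],"xyz":[[0.014,-0.0007,-0.0022],[0.014,0,0],[0.014,0,0],[0.01,0,0],[0.008,0,0],[0.006,0,0],[0,0,0]],"rot":[[0,0,0],[0,0,0],[0,0,0],[0,0,0],[0,0,0],[0,0,0],[0,0,0]]}'
python3 - <<'E'
from plan import *
R=tilted();plan(TAB+.017*R[:,0],R,True); print(np.round(get_state()["joint_pos"],3),get_state()["force"])
for n in("scene","top"): cv2.imwrite(f"pics/{n}3.png",cv2.cvtColor(read_camera(n),cv2.COLOR_RGB2BGR))
a=cv2.imread("pics/scene3.png")[180:260,280:360];b=cv2.imread("pics/top3.png")[140:220,300:380]
cv2.imwrite("pics/z3.png",cv2.resize(cv2.hconcat([a,b]),(800,400),interpolation=cv2.INTER_CUBIC))
E
```

```text
time_s: 4.42
ee_pos: [0.6221, -0.1679, 0.0595]
tcp_rot: [[0.421, 0.051, 0.906], [-0.021, 0.999, -0.046], [-0.907, 0.001, 0.421]]
force: [-0.3, 0.3, 0.1]
width: 0.0513
t 4.42 pos [ 0.6221 -0.1679  0.0595] shift [ 0.0034  0.0003 -0.0008] 0.003493772429043035 turn [-0.0578 -0.0734 -0.0297] 0.0980462822250936 rows min 0.08378351148784256 0.013693614835906927
[-0.319  0.286 -0.516  0.347  0.113 -0.244] [-0.3262  0.3162  0.0812]
```

View pics/z3.png

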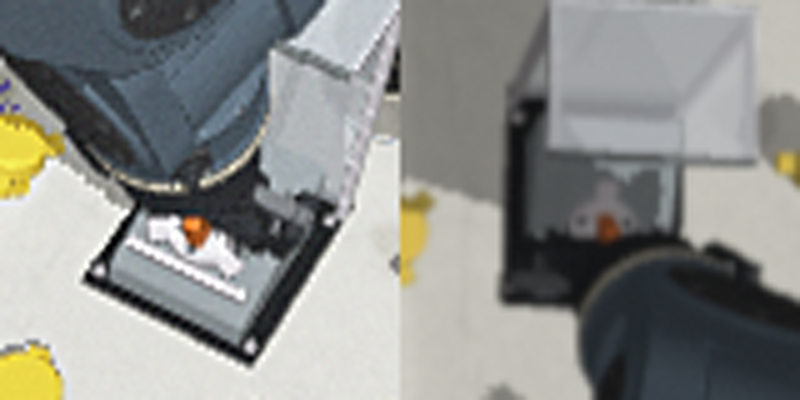

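```bash
python3 -m handwheel '{"fingers":[0.2,-1,-1,-1,-1,-1,-1,-1,-1,-1,-1,-1],"xyz":[[0.001,0,0],[0,0,0],[0,0,0],[0,0,0],[0,0,0],[0,0,0],[0,0,0],[0,0,0],[0,0,0],[0,0,0],[0,0,0],[0,0,0]],"rot":[[0,0,0],[0,0,0],[0,0,0],[0,0,0],[0,0,0],[0,0,0],[0,0,0],[0,0,0],[0,0,0],[0,0,0],[0,0,0],[0,0,0]]}' 60
python3 - <<'E'
from plan import *
R=tilted();plan(TAB+.017*R[:,0],R,True); print(get_state()["force"],get_state()["ft_torque"])
E
```

```text
time_s: 5.52
ee_pos: [0.6224, -0.168, 0.0594]
tcp_rot: [[0.422, 0.051, 0.905], [-0.021, 0.999, -0.046], [-0.906, 0.001, 0.422]]
force: [-3.0, 0.1, 5.5]
width: 0.009
t 5.52 pos [ 0.6224 -0.168   0.0594] shift [ 0.0032  0.0004 -0.001 ] 0.0033286282298615366 turn [-0.0475 -0.0153 -0.0167] 0.05261471461826112 rows min 0.07982321894152365 0.007348423829366078
[-2.9969  0.0982  5.5043] [ 0.0645  0.6116 -0.0032]
```

```bash
python3 -m handwheel '{"fingers":[-1,-1,-1,-1,-1,-1,-1,-1,-1,-1,-1],"xyz":[[-0.004,0,0],[-0.008,0,0],[-0.012,0,0],[-0.018,0,0],[-0.018,0,0],[-0.018,0,0],[-0.018,0,0],[-0.018,0,0],[-0.018,0,0],[-0.01,0,0],[0,0,0]],"rot":[[0,0,0],[0,0,0],[0,0,0],[0,0,0],[0,0,0],[0,0,0],[0,0,0],[0,0,0],[0,0,0],[0,0,0],[0,0,0]]}'
python3 - <<'E'
from plan import *
plan(np.array([.6137,.216,.0]),down(np.pi/2+.33)); print(get_state()["force"],get_state()["ft_torque"])
for n in("scene","top"): cv2.imwrite(f"pics/{n}4.png",cv2.cvtColor(read_camera(n),cv2.COLOR_RGB2BGR))
a=cv2.imread("pics/scene4.png")[140:260,240:360];b=cv2.imread("pics/top4.png")[130:250,280:400]
cv2.imwrite("pics/z4.png",cv2.resize(cv2.hconcat([a,b]),(800,400),interpolation=cv2.INTER_CUBIC))
E
```

```text
time_s: 6.43
ee_pos: [0.5628, -0.1654, 0.1904]
tcp_rot: [[0.424, 0.051, 0.904], [-0.022, 0.999, -0.046], [-0.905, -0.0, 0.425]]
force: [1.1, -0.1, -1.3]
width: 0.0088
t 6.43 pos [ 0.5628 -0.1654  0.1904] shift [ 0.1856  0.3836 -0.0524] 0.42932888959559173 turn [-21.4663  24.8354   4.8064] 33.176742193381415 rows min 10.295656824834333 4.633623211366119
[ 1.1493 -0.1276 -1.3022] [-0.021   0.5044  0.004 ]
```

View pics/z4.png

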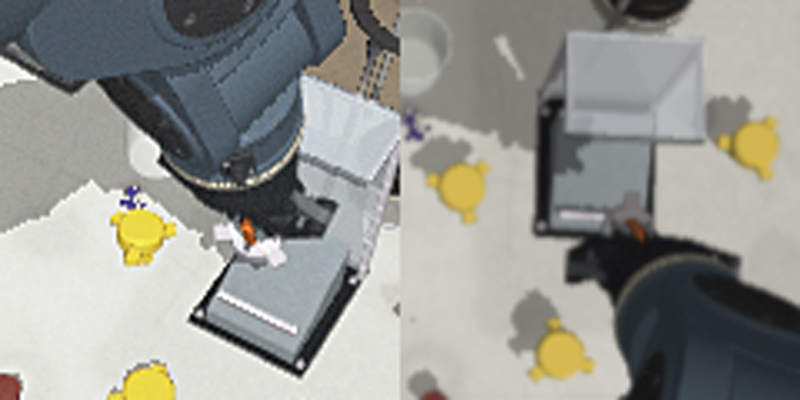

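Run:
```python
from plan import *
plan(np.array([.6137,.2165,.175]),down(np.pi/2+.33))
# refine stage centre + slot angle
from scipy.optimize import minimize
for n in("top","scene"):
  g=cv2.cvtColor(cv2.imread(f"pics/{n}0.png"),cv2.COLOR_BGR2GRAY).astype(np.float32)
  for c in((.6127,.2165),(.614,.216),(.6155,.2175)):
    th=np.linspace(-np.pi/3,np.pi/3,121)
    acc=0
    for k in range(3):
      for r in(.027,.030,.033):
        a=th+k*2*np.pi/3
        uv=proj(n,np.stack([c[0]+r*np.cos(a),c[1]+r*np.sin(a),np.full_like(a,.056)],1)).astype(np.float32)
        v=cv2.remap(g,uv[:,0].reshape(1,-1),uv[:,1].reshape(1,-1),cv2.INTER_LINEAR)[0]
        v=(v-v.min())/(np.ptp(v));acc=acc+v/9
    w=8.5/30
    # matched filter: mean inside slot vs outside
    best=min((np.mean(acc[np.abs((th-t+np.pi/3)%(2*np.pi/3)-np.pi/3)<w])-np.mean(acc[np.abs((th-t+np.pi/3)%(2*np.pi/3)-np.pi/3)>=w]),t) for t in th)
    print(n,c,best)
```

```text
t 6.53 pos [ 0.5625 -0.1651  0.1877] shift [0.0251 0.3837 0.0233] 0.3852389018006093 turn [-21.4761  24.6839   4.7223] 33.05779990120328 rows min 9.238342968839552 4.6170111593859335
top (0.6127, 0.2165) (np.float32(-0.6208375), np.float64(0.34906585039886595))
top (0.614, 0.216) (np.float32(-0.62344027), np.float64(0.34906585039886595))
top (0.6155, 0.2175) (np.float32(-0.6376065), np.float64(0.34906585039886595))
scene (0.6127, 0.2165) (np.float32(-0.42878056), np.float64(0.33161255787892263))
scene (0.614, 0.216) (np.float32(-0.44037652), np.float64(0.33161255787892263))
scene (0.6155, 0.2175) (np.float32(-0.47346127), np.float64(0.33161255787892263))
```

```bash
python3 -m handwheel '{"fingers":[-1,-1,-1,-1,-1,-1,-1,-1,-1,-1,-1,-1,-1,-1],"xyz":[[0.001,0.0274,0.002],[0.001,0.0274,0.002],[0.001,0.0274,0.002],[0.001,0.0274,0.002],[0.001,0.0274,0.002],[0.001,0.0274,0.002],[0.001,0.0274,0.002],[0.001,0.0274,0.002],[0.001,0.0274,0.002],[0.001,0.0274,0.002],[0.001,0.0274,0.002],[0.001,0.0274,0.002],[0.001,0.0274,0.002],[0.001,0.0274,0.002]],"rot":[[0,0,0],[0,0,0],[0,0,0],[0,0,0],[0,0,0],[0,0,0],[0,0,0],[0,0,0],[0,0,0],[0,0,0],[0,0,0],[0,0,0],[0,0,0],[0,0,0]]}'
python3 -m handwheel '{"fingers":[-1,-1,-1,-1,-1,-1,-1,-1,-1],"xyz":[[0,0,0],[0,0,0],[0,0,0],[0,0,0],[0,0,0],[0,0,0],[0,0,0],[0,0,0],[0,0,0]],"rot":[[-3.07,3.53,0.68],[-3.07,3.53,0.68],[-3.07,3.53,0.68],[-3.07,3.53,0.68],[-3.07,3.53,0.68],[-3.07,3.53,0.68],[-3.07,3.53,0.68],[0,0,0],[0,0,0]]}'
python3 - <<'E'
from plan import *
plan(np.array([.6145,.2168,.12]),down(np.pi/2+.34)); print(get_state()["force"],get_state()["ft_torque"],get_state()["width"])
for n in("scene","top"): cv2.imwrite(f"pics/{n}5.png",cv2.cvtColor(read_camera(n),cv2.COLOR_RGB2BGR))
a=cv2.imread("pics/scene5.png")[100:220,140:260];b=cv2.imread("pics/top5.png")[130:250,150:270]
cv2.imwrite("pics/z5.png",cv2.resize(cv2.hconcat([a,b]),(800,400),interpolation=cv2.INTER_CUBIC))
def sc(c,n,t):
  g=G[n];th=np.linspace(-np.pi,np.pi,361)[:-1];d=np.abs((th-t+np.pi/3)%(2*np.pi/3)-np.pi/3);s=0
  for r in(.0265,.029,.0315):
    uv=proj(n,np.stack([c[0]+r*np.cos(th),c[1]+r*np.sin(th),np.full_like(th,.056)],1)).astype(np.float32)
    v=cv2.remap(g,uv[:,0].reshape(1,-1),uv[:,1].reshape(1,-1),cv2.INTER_LINEAR)[0]
    s+=v[d>9.5/29].mean()-v[d<7.5/29].mean()
  return s
G={n:cv2.cvtColor(cv2.imread(f"pics/{n}0.png"),cv2.COLOR_BGR2GRAY).astype(np.float32) for n in("top","scene")}
for n in G:
  L=sorted(((sc((x,y),n,t),x,y,t) for x in np.arange(.607,.622,.0015) for y in np.arange(.209,.224,.0015) for t in np.arange(.22,.48,.02)),reverse=True)[:6]
  print(n,np.array(L))
E
```

```text
time_s: 7.7
ee_pos: [0.6128, 0.218, 0.1854]
tcp_rot: [[0.42, 0.05, 0.906], [-0.021, 0.999, -0.045], [-0.907, -0.0, 0.421]]
force: [0.4, -0.4, -3.1]
width: 0.0087
time_s: 8.45
ee_pos: [0.6138, 0.2166, 0.1847]
tcp_rot: [[-0.002, -0.323, 0.946], [-0.0, 0.946, 0.323], [-1.0, 0.0, -0.002]]
force: [-0.5, 1.5, -2.3]
width: 0.0089
t 8.45 pos [0.6138 0.2166 0.1847] shift [ 0.0647 -0.      0.0008] 0.0647321730107579 turn [-0.6416 -0.1026 -0.0252] 0.6502073231259654 rows min 1.5523302880277674 0.09081107864887784
[-0.4753  1.484  -2.3464] [-0.0157  0.0095 -0.0147] 0.008854557672251339Traceback (most recent call last):
  File "<stdin>", line 15, in <module>
  File "<stdin>", line 15, in <genexpr>
  File "<stdin>", line 9, in sc
  File "h.py", line 7, in proj
    m=camera_model(name);T=np.array(m["world_from_camera"]);R=F@T[:3,:3].T;t=-R@T[:3,3]
ValueError: time passes only in moves, steps and waits
```

View pics/z5.png

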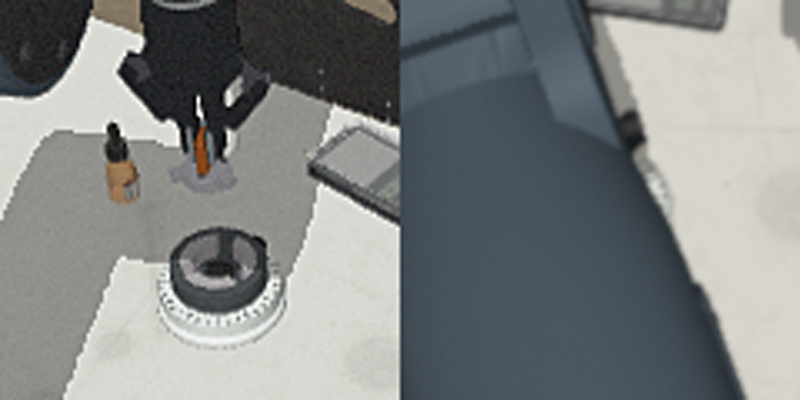

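```bash
sed -i 's/^import numpy.*/&\nfrom functools import lru_cache\n_cm=lru_cache(None)(camera_model)/; s/=camera_model(name)/=_cm(name)/' h.py
python3 - <<'E'
from plan import *
def sc(c,n,t):
  g=G[n];th=np.linspace(-np.pi,np.pi,361)[:-1];d=np.abs((th-t+np.pi/3)%(2*np.pi/3)-np.pi/3);s=0
  for r in(.0265,.029,.0315):
    uv=proj(n,np.stack([c[0]+r*np.cos(th),c[1]+r*np.sin(th),np.full_like(th,.056)],1)).astype(np.float32)
    v=cv2.remap(g,uv[:,0].reshape(1,-1),uv[:,1].reshape(1,-1),cv2.INTER_LINEAR)[0]
    s+=v[d>9.5/29].mean()-v[d<7.5/29].mean()
  return s
G={n:cv2.cvtColor(cv2.imread(f"pics/{n}0.png"),cv2.COLOR_BGR2GRAY).astype(np.float32) for n in("top","scene")}
for n in G:
  L=sorted(((sc((x,y),n,t),x,y,t) for x in np.arange(.607,.622,.0015) for y in np.arange(.209,.224,.0015) for t in np.arange(.22,.48,.02)),reverse=True)[:5]
  print(n,np.array(L))
# overlay on scene5
s=get_state();P=np.array(s["ee_pos"]);A=np.array(s["tcp_rot"])
im=cv2.imread("pics/scene5.png");x0,y0,k=150,100,6
o=cv2.resize(im[y0:y0+100,x0:x0+100],None,fx=k,fy=k,interpolation=cv2.INTER_NEAREST)
def dr(Q,c,cl=True): cv2.polylines(o,[((proj("scene",Q)-[x0-.5,y0-.5])*k-.5).astype(np.int32)],cl,c,1)
th=np.linspace(0,2*np.pi,60)
for r in(.046,.035,.023): dr(np.stack([.6145+r*np.cos(th),.2165+r*np.sin(th),0*th+.056],1),(0,255,0))
tab=P-A[:,0]*.016
Rc=np.stack([A[:,2],A[:,1],-A[:,0]],1)
for a,b in((-.013,-.005),(-.013,.005),(.013,.005),(.013,-.005)): dr(tab+np.array([[a,b,-.022],[a,b,.012]])@Rc.T,(255,0,0))
for a in(0,120,240):
  a=np.radians(a);dr(tab+np.array([[0,0,-.022],[.032*np.cos(a),.032*np.sin(a),-.022]])@Rc.T,(0,255,255))
cv2.imwrite("pics/ov5.png",o)
E
```

```text
top [[161.2216   0.6145   0.218    0.34  ]
 [160.7222   0.6145   0.218    0.36  ]
 [160.5035   0.6145   0.218    0.32  ]
 [158.2455   0.6145   0.218    0.38  ]
 [157.8068   0.6145   0.218    0.3   ]]
scene [[143.1933   0.616    0.2195   0.28  ]
 [141.7368   0.616    0.2195   0.26  ]
 [140.8452   0.616    0.2195   0.3   ]
 [138.8053   0.6175   0.2195   0.26  ]
 [138.2673   0.616    0.2195   0.32  ]]
```

View pics/ov5.png

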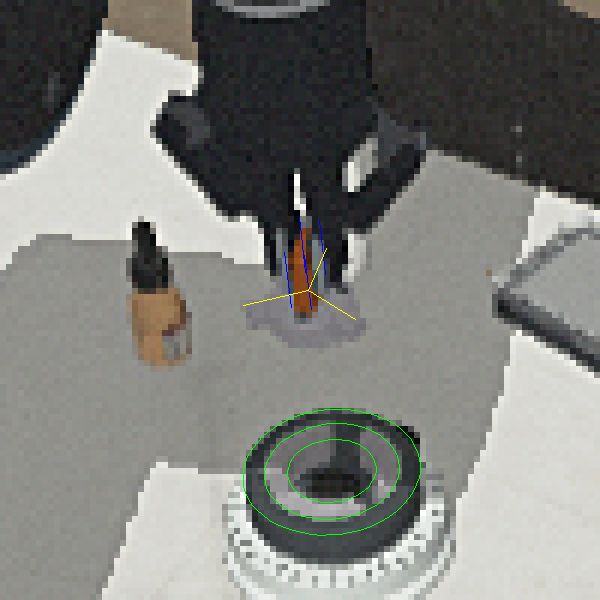

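```bash
python3 -m handwheel '{"fingers":[-1,-1,-1,-1,-1],"xyz":[[0.025,0,0],[0.025,0,0.001],[0.025,0,0],[0.012,0,0],[0,0,0]],"rot":[[-0.6,0,0],[0,0,0],[0,0,0],[0,0,0],[0,0,0]]}'
cat > ov.py <<'E'
import sys
from plan import *
k=8;tag=sys.argv[1];off=float(sys.argv[2]);zo=float(sys.argv[3])
cx,cy=.6148,.217
cv2.imwrite(f"pics/scene{tag}.png",cv2.cvtColor(read_camera("scene"),cv2.COLOR_RGB2BGR))
s=get_state();P=np.array(s["ee_pos"]);A=np.array(s["tcp_rot"]);print(P,s["force"],s["ft_torque"],s["width"],s["time_s"])
im=cv2.imread(f"pics/scene{tag}.png");x0,y0=170,130
o=cv2.resize(im[y0:y0+75,x0:x0+75],None,fx=k,fy=k,interpolation=cv2.INTER_NEAREST);raw=o.copy()
def dr(Q,c,cl=True): cv2.polylines(o,[((proj("scene",Q)-[x0-.5,y0-.5])*k-.5).astype(np.int32)],cl,c,1)
th=np.linspace(0,2*np.pi,60)
for r in(.046,.035,.023): dr(np.stack([cx+r*np.cos(th),cy+r*np.sin(th),0*th+.056],1),(0,255,0))
tab=P-A[:,0]*off+A[:,2]*zo
Rc=np.stack([A[:,2],A[:,1],-A[:,0]],1)
for a,b in((-.013,-.005),(-.013,.005),(.013,.005),(.013,-.005)): dr(tab+np.array([[a,b,-.022],[a,b,.012]])@Rc.T,(255,0,0))
H=-.022
for a in(0,120,240):
  a=np.radians(a);u=np.array([np.cos(a),np.sin(a),0]);v=np.array([-u[1],u[0],0])*.006
  for h in(H,H-.008):dr(tab+np.array([u*.02-v+[0,0,h],u*.032-v+[0,0,h],u*.032+v+[0,0,h],u*.02+v+[0,0,h]])@Rc.T,(0,255,255))
dr(tab+np.stack([.021*np.cos(th),.021*np.sin(th),0*th+H],1)@Rc.T,(0,255,255))
cv2.imwrite(f"pics/ov{tag}.png",cv2.resize(cv2.hconcat([raw,o]),(800,400),interpolation=cv2.INTER_AREA))
E
python3 ov.py 6 .016 0
```

```text
time_s: 8.97
ee_pos: [0.6118, 0.2164, 0.0977]
tcp_rot: [[-0.003, -0.334, 0.943], [-0.001, 0.943, 0.334], [-1.0, 0.001, -0.003]]
force: [-0.8, -0.4, -1.4]
width: 0.0086
[0.6127 0.2166 0.0998] [-0.4754  0.7327 -1.8168] [0.0165 0.0329 0.0402] 0.008739874415883333 9.0167
```

View pics/ov6.png

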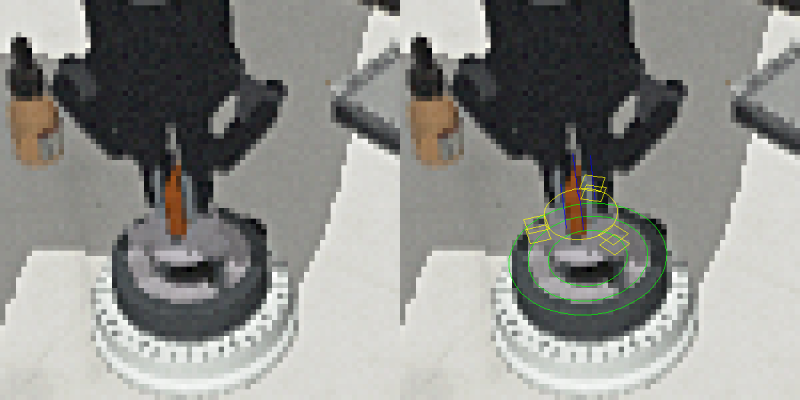

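```bash
cat > ov4.py <<'E'
from plan import *
import sys
off,zo,tilt=map(float,sys.argv[1:4])
P=np.array([.5627,-.1652,.189]);A=np.array([[.424,.051,.904],[-.022,.999,-.046],[-.905,0,.425]])
def ov(n,P,A,pic,x0,y0,w,k):
    o=cv2.resize(cv2.imread(pic)[y0:y0+w,x0:x0+w],(w*k,w*k),interpolation=cv2.INTER_NEAREST);raw=o.copy()
    def dr(Q,c,cl=True): cv2.polylines(o,[((proj(n,Q)-[x0-.5,y0-.5])*k-.5).astype(np.int32)],cl,c,1)
    th=np.linspace(0,2*np.pi,60)
    tab=P-A[:,0]*off+A[:,2]*zo
    A=A@Ro.from_rotvec([0,np.radians(tilt),0]).as_matrix()
    Rc=np.stack([A[:,2],A[:,1],-A[:,0]],1);H=-.022
    B=tab+np.array([[a,b,h] for a in(-.013,.013) for b in(-.005,.005) for h in(-.022,.012)])@Rc.T
    for i in range(8):
        for j in range(i):
            if bin(i^j).count("1")==1: dr(B[[i,j]],(255,0,0),False)
    for a in(0,120,240):
      a=np.radians(a);u=np.array([np.cos(a),np.sin(a),0]);v=np.array([-u[1],u[0],0])*.006
      for h in(H,H-.008):dr(tab+np.array([u*.02-v+[0,0,h],u*.032-v+[0,0,h],u*.032+v+[0,0,h],u*.02+v+[0,0,h]])@Rc.T,(0,255,255))
    dr(tab+np.stack([.021*np.cos(th),.021*np.sin(th),0*th+H],1)@Rc.T,(0,255,255))
    return cv2.resize(cv2.hconcat([raw,o]),(800,400),interpolation=cv2.INTER_AREA)
a=ov("scene",P,A,"pics/scene4.png",290,185,50,8);b=ov("top",P,A,"pics/top4.png",330,170,40,10)
S=np.array([.6127,.2166,.0998]);D=np.array([[-.003,-.334,.943],[-.001,.943,.334],[-1,.001,-.003]])
c=ov("scene",S,D,"pics/scene6.png",180,140,50,8)
cv2.imwrite("pics/ovc.png",cv2.resize(cv2.vconcat([a,b,c]),(400,600)) if 0 else cv2.resize(cv2.hconcat([cv2.vconcat([a[:,:400],a[:,400:]]),cv2.vconcat([b[:,:400],b[:,400:]]),cv2.vconcat([c[:,:400],c[:,400:]])]),(798,532)))
E
python3 ov4.py .016 0 0
```

```text
(no output)
```

View pics/ovc.png

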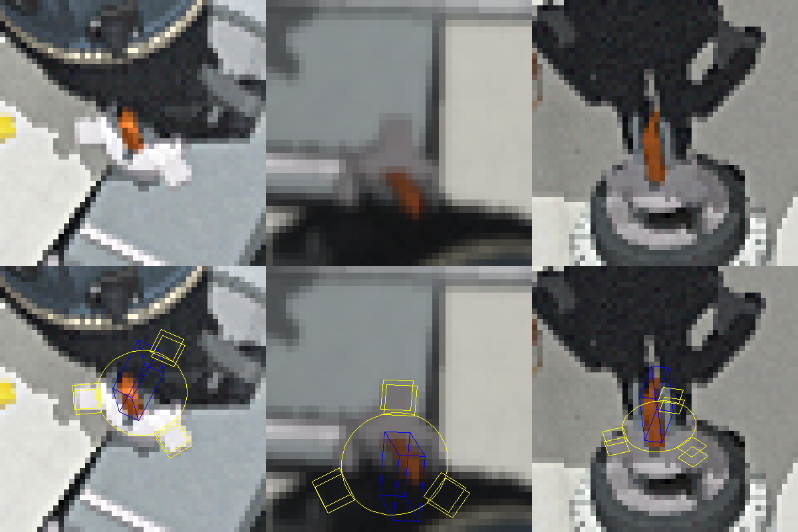

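```bash
python3 -m handwheel '{"fingers":[-1,-1,-1,-1,-1],"xyz":[[0.007,0,0.002],[0.007,0,0],[0.005,0,0],[0,0,0],[0,0,0]],"rot":[[0,0,0],[0,0,0],[0,0,0],[0,0,0],[0,0,0]]}'
python3 -m handwheel '{"fingers":[-1,-1,-1,-1],"xyz":[[0.002,0,0],[0.002,0,0],[0,0,0],[0,0,0]],"rot":[[0,0,0],[0,0,0],[0,0,0],[0,0,0]]}'
```

```text
time_s: 9.43
ee_pos: [0.6158, 0.2175, 0.0812]
tcp_rot: [[-0.001, -0.334, 0.942], [0.0, 0.942, 0.334], [-1.0, 0.001, -0.001]]
force: [0.5, -0.2, -2.1]
width: 0.0091
time_s: 9.77
ee_pos: [0.6159, 0.2175, 0.0772]
tcp_rot: [[-0.001, -0.334, 0.942], [0.001, 0.942, 0.334], [-1.0, 0.001, -0.001]]
force: [0.5, -0.1, -2.5]
width: 0.0087
```

```bash
python3 -m handwheel '{"fingers":[-1,-1,-1,-1],"xyz":[[0.0015,0,0],[0.0015,0,0],[0,0,0],[0,0,0]],"rot":[[0,0,0],[0,0,0],[0,0,0],[0,0,0]]}'
python3 -m handwheel '{"fingers":[-1,-1,-1,-1],"xyz":[[0.0015,0,0],[0.0015,0,0],[0,0,0],[0,0,0]],"rot":[[0,0,0],[0,0,0],[0,0,0],[0,0,0]]}'
python3 ov.py 7 .016 0
```

```text
time_s: 10.1
ee_pos: [0.6158, 0.2175, 0.0741]
tcp_rot: [[-0.001, -0.334, 0.942], [0.001, 0.942, 0.334], [-1.0, 0.001, -0.001]]
force: [0.7, -0.4, -1.4]
width: 0.0088
time_s: 10.43
ee_pos: [0.6159, 0.2175, 0.0711]
tcp_rot: [[-0.001, -0.334, 0.942], [0.001, 0.942, 0.334], [-1.0, 0.001, -0.001]]
force: [0.5, 0.3, -1.6]
width: 0.0085
[0.6159 0.2175 0.0712] [ 1.2123  0.1807 -1.5944] [-0.006   0.0045 -0.0045] 0.008648243768673111 10.4833
```

View pics/ov7.png

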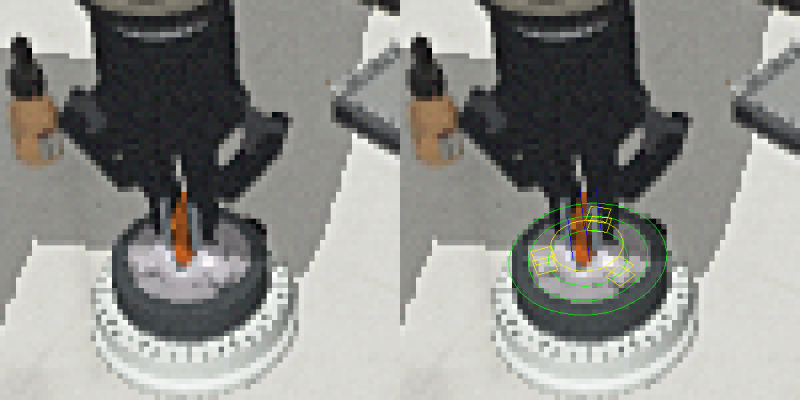

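```bash
python3 -m handwheel '{"fingers":[-1,-1,-1],"xyz":[[0.002,0,0],[0,0,0],[0,0,0]],"rot":[[0,0,0],[0,0,0],[0,0,0]]}'
python3 -m handwheel '{"fingers":[-1,-1,-1],"xyz":[[0.002,0,0],[0,0,0],[0,0,0]],"rot":[[0,0,0],[0,0,0],[0,0,0]]}'
```

```text
time_s: 10.73
ee_pos: [0.6158, 0.2175, 0.0691]
tcp_rot: [[-0.001, -0.334, 0.942], [0.001, 0.942, 0.334], [-1.0, 0.001, -0.001]]
force: [0.8, -0.2, -1.2]
width: 0.0089
time_s: 10.98
ee_pos: [0.6159, 0.2175, 0.0672]
tcp_rot: [[-0.001, -0.334, 0.942], [0.001, 0.942, 0.334], [-1.0, 0.001, -0.001]]
force: [0.9, 0.6, -1.9]
width: 0.0092
```

```bash
python3 -m handwheel '{"fingers":[-1,-1,-1],"xyz":[[0.002,0,0],[0,0,0],[0,0,0]],"rot":[[0,0,0],[0,0,0],[0,0,0]]}'
python3 -m handwheel '{"fingers":[-1,-1,-1],"xyz":[[0.002,0,0],[0,0,0],[0,0,0]],"rot":[[0,0,0],[0,0,0],[0,0,0]]}'
```

```text
time_s: 11.23
ee_pos: [0.6159, 0.2176, 0.0653]
tcp_rot: [[-0.001, -0.334, 0.942], [0.001, 0.942, 0.334], [-1.0, 0.001, -0.0]]
force: [-1.1, 0.4, 2.0]
width: 0.0092
time_s: 11.48
ee_pos: [0.616, 0.2176, 0.0635]
tcp_rot: [[-0.0, -0.334, 0.942], [0.001, 0.942, 0.334], [-1.0, 0.001, -0.0]]
force: [-2.0, -0.0, 5.6]
width: 0.0093
```

```bash
for r in 2 2 2; do :; done; python3 -m handwheel '{"fingers":[-1,-1,-1],"xyz":[[-0.001,0,0],[0,0,0],[0,0,0]],"rot":[[2.5,0,0],[0,0,0],[0,0,0]]}'; python3 -c "
from workcell import *;s=get_state();print(s['force'].round(2) if hasattr(s['force'],'round') else s['force'],s['ft_torque'])"
python3 -m handwheel '{"fingers":[-1,-1,-1],"xyz":[[0,0,0],[0,0,0],[0,0,0]],"rot":[[2.5,0,0],[0,0,0],[0,0,0]]}'; python3 -c "
from workcell import *;s=get_state();print(s['force'],s['ft_torque'])"
python3 ov.py 8 .016 0
```

```text
time_s: 11.73
ee_pos: [0.6158, 0.2175, 0.0639]
tcp_rot: [[-0.001, -0.294, 0.956], [0.0, 0.956, 0.294], [-1.0, 0.001, -0.001]]
force: [0.7, -0.5, -3.2]
width: 0.009
[ 0.74 -0.53 -3.16] [-0.02133838  0.01763624  0.0110488 ]
time_s: 11.98
ee_pos: [0.6159, 0.2178, 0.064]
tcp_rot: [[-0.001, -0.253, 0.967], [0.001, 0.967, 0.253], [-1.0, 0.001, -0.001]]
force: [0.6, 3.8, -3.6]
width: 0.009
[ 0.59785444  3.84843593 -3.61948641] [ 0.82883396 -0.12820145  0.26957057]
[0.6159 0.2178 0.064 ] [ 0.0049  4.2877 -4.5905] [ 0.9719 -0.1511  0.2143] 0.008899049474896547 12.0333
```

View pics/ov8.png

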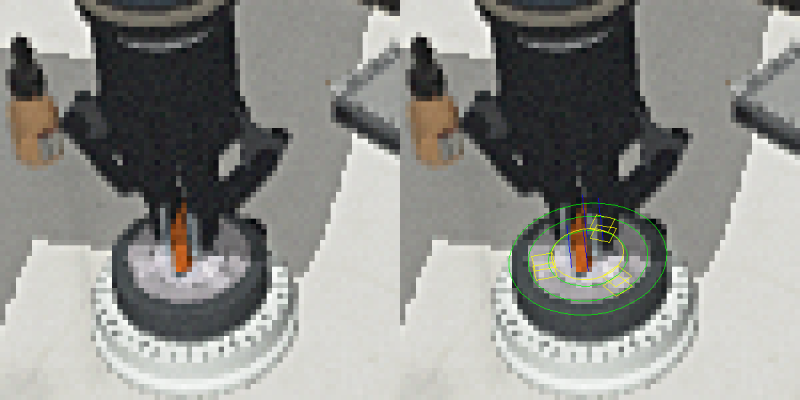

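```bash
python3 -m handwheel '{"fingers":[-1,-1,-1],"xyz":[[0,0,0],[0,0,0],[0,0,0]],"rot":[[-4.5,0,0],[0,0,0],[0,0,0]]}'; python3 -c "
from workcell import *;s=get_state();print(s['force'],s['ft_torque'])"
python3 -m handwheel '{"fingers":[-1,-1,-1],"xyz":[[0,0,0],[0,0,0],[0,0,0]],"rot":[[-3,0,0],[0,0,0],[0,0,0]]}'; python3 -c "
from workcell import *;s=get_state();print(s['force'],s['ft_torque'])"
```

```text
time_s: 12.28
ee_pos: [0.6159, 0.2173, 0.0642]
tcp_rot: [[-0.001, -0.325, 0.946], [0.0, 0.946, 0.325], [-1.0, 0.0, -0.001]]
force: [0.3, 0.2, -1.5]
width: 0.0087
[ 0.34443675  0.18463724 -1.48295187] [ 0.03455868 -0.01926689 -0.01454023]
time_s: 12.53
ee_pos: [0.6159, 0.2174, 0.0642]
tcp_rot: [[-0.001, -0.373, 0.928], [0.0, 0.928, 0.373], [-1.0, 0.001, -0.001]]
force: [-0.1, -0.2, -1.9]
width: 0.009
[-0.05413333 -0.23770402 -1.88567092] [ 0.00606388 -0.00307196  0.02434433]
```

```bash
python3 -m handwheel '{"fingers":[-1,-1,-1],"xyz":[[0,0,0],[0,0,0],[0,0,0]],"rot":[[-3,0,0],[0,0,0],[0,0,0]]}'; python3 -c "
from workcell import *;s=get_state();print(s['force'],s['ft_torque'])"
```

```text
time_s: 12.78
ee_pos: [0.616, 0.2178, 0.0643]
tcp_rot: [[-0.001, -0.421, 0.907], [0.001, 0.907, 0.421], [-1.0, 0.001, -0.0]]
force: [-0.2, 3.9, -3.7]
width: 0.0089
[-0.22926761  3.85074485 -3.70498151] [ 0.74927084 -0.15533887 -0.33756632]
```

```bash
python3 -m handwheel '{"fingers":[-1,-1,-1,-1],"xyz":[[0,0,0],[0.001,0,0],[0.001,0,0],[0,0,0]],"rot":[[5,0,0],[0,0,0],[0,0,0],[0,0,0]]}'; python3 -c "
from workcell import *;s=get_state();print(s['force'],s['ft_torque'])"
python3 -m handwheel '{"fingers":[-1,-1,-1],"xyz":[[0.001,0,0],[0,0,0],[0,0,0]],"rot":[[0,0,0],[0,0,0],[0,0,0]]}'; python3 -c "
from workcell import *;s=get_state();print(s['force'],s['ft_torque'])"
```

```text
time_s: 13.12
ee_pos: [0.6161, 0.2175, 0.0635]
tcp_rot: [[0.0, -0.343, 0.939], [0.001, 0.939, 0.343], [-1.0, 0.001, 0.001]]
force: [-5.4, -0.8, 14.4]
width: 0.0089
[-5.38499552 -0.81976538 14.40521837] [-0.34187837  1.23045522 -0.10414922]
time_s: 13.37
ee_pos: [0.6162, 0.2175, 0.0634]
tcp_rot: [[0.001, -0.344, 0.939], [0.001, 0.939, 0.344], [-1.0, 0.001, 0.001]]
force: [-10.3, -3.4, 25.6]
width: 0.0089
[-10.31041755  -3.44955685  25.62354363] [-0.77304056  2.34119278 -0.18048231]
```

```bash
python3 -m handwheel '{"fingers":[-1,-1,-1,-1],"xyz":[[-0.002,0,0],[0,0,-0.001],[0,0,0],[0,0,0]],"rot":[[0,0,0],[0,0,0],[0,0,0],[0,0,0]]}'; python3 -c "
from workcell import *;s=get_state();print(s['force'],s['ft_torque'])"
python3 -m handwheel '{"fingers":[-1,-1,-1],"xyz":[[0,0,-0.001],[0,0,0],[0,0,0]],"rot":[[0,0,0],[0,0,0],[0,0,0]]}'; python3 -c "
from workcell import *;s=get_state();print(s['force'],s['ft_torque'])"
python3 ov.py 9 .0175 0
```

```text
time_s: 13.7
ee_pos: [0.6151, 0.2172, 0.0635]
tcp_rot: [[-0.0, -0.343, 0.939], [0.001, 0.939, 0.343], [-1.0, 0.001, 0.0]]
force: [-0.9, -0.4, 6.5]
width: 0.0089
[-0.91929059 -0.43238838  6.47779815] [-0.2295419   0.39157129 -0.01248111]
time_s: 13.95
ee_pos: [0.6146, 0.217, 0.0635]
tcp_rot: [[0.0, -0.343, 0.939], [0.001, 0.939, 0.343], [-1.0, 0.001, 0.001]]
force: [3.6, 0.3, 5.7]
width: 0.0088
[3.59364766 0.32957484 5.72940996] [ 0.12689881 -0.74908874  0.03071856]
[0.6146 0.2169 0.0635] [3.8543 1.1839 5.1331] [ 0.0985 -0.8229  0.0434] 0.008889316512007599 14.0
```

View pics/ov9.png

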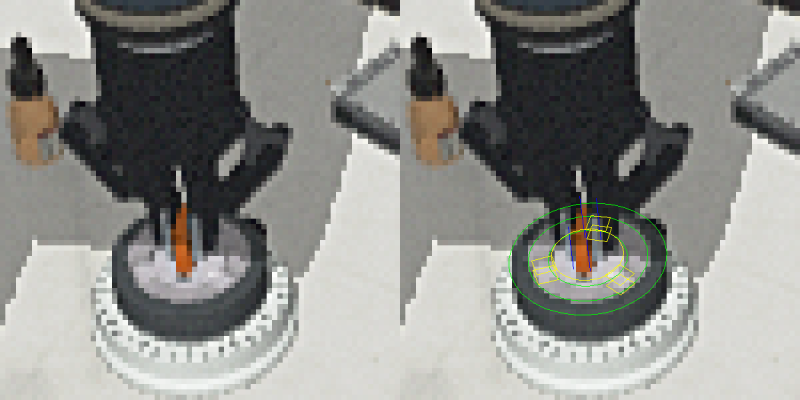

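```bash
python3 -m handwheel '{"fingers":[-1,-1,-1,-1,-1],"xyz":[[-0.0005,0,0.001],[0,0,0],[0.001,0,0],[0.0005,0,0],[0,0,0]],"rot":[[0,0,0],[0,0,0],[0,0,0],[0,0,0],[0,0,0]]}'; python3 -c "
from workcell import *;s=get_state();print(s['force'],s['ft_torque'])"
```

```text
time_s: 14.42
ee_pos: [0.6148, 0.2171, 0.0634]
tcp_rot: [[-0.0, -0.343, 0.939], [0.001, 0.939, 0.343], [-1.0, 0.001, -0.0]]
force: [-7.0, -3.0, 22.2]
width: 0.0088
[-6.99921897 -2.96970364 22.17338692] [-0.76341402  1.46180311  0.01660455]
```

```bash
python3 -m handwheel '{"fingers":[-1,-1,-0.2,-0.2,-0.2,-0.2],"xyz":[[-0.0015,0,-0.0004],[0,0,0],[0,0,0],[0,0,0],[0,0,0],[0,0,0]],"rot":[[0,0,0],[0,0,0],[0,0,0],[0,0,0],[0,0,0],[0,0,0]]}'; python3 -c "
from workcell import *;s=get_state();print(s['force'],s['ft_torque'])"
python3 -m handwheel '{"fingers":[-0.2,-0.2,-0.2,-0.2,-0.2,-0.2,-0.2],"xyz":[[-0.01,0,0],[-0.02,0,0],[-0.03,0,0],[-0.03,0,0],[-0.03,0,0],[-0.02,0,0],[0,0,0]],"rot":[[0,0,0],[0,0,0],[0,0,0],[0,0,0],[0,0,0],[0,0,0],[0,0,0]]}'
python3 - <<'E'
from plan import *
cv2.imwrite("pics/scene10.png",cv2.cvtColor(read_camera("scene"),cv2.COLOR_RGB2BGR))
a=cv2.imread("pics/scene10.png")[145:205,170:245]
b=cv2.imread("pics/scene0.png")[145:205,170:245]
cv2.imwrite("pics/z10.png",cv2.resize(cv2.hconcat([a,b]),(800,320),interpolation=cv2.INTER_NEAREST))
E
```

```text
time_s: 14.92
ee_pos: [0.6144, 0.217, 0.0635]
tcp_rot: [[-0.001, -0.343, 0.939], [0.0, 0.939, 0.343], [-1.0, 0.001, -0.001]]
force: [-0.3, -0.7, -0.1]
width: 0.0341
[-0.29646892 -0.74227065 -0.12952355] [ 0.00657678  0.00588351 -0.02615643]
time_s: 15.5
ee_pos: [0.6162, 0.2175, 0.2094]
tcp_rot: [[0.006, -0.343, 0.939], [0.003, 0.939, 0.343], [-1.0, 0.001, 0.006]]
force: [0.6, 0.6, -0.5]
width: 0.0344
```

View pics/z10.png

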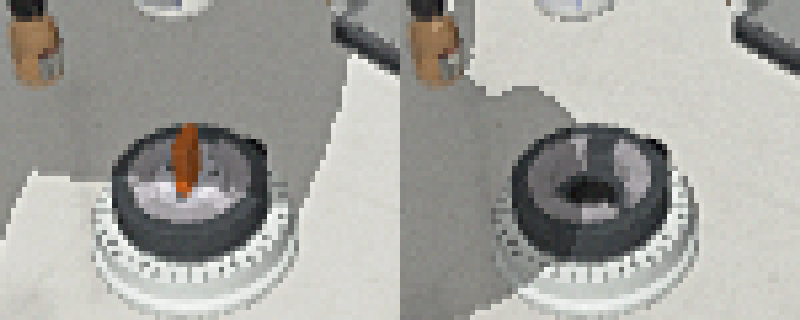

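```bash
python3 -m handwheel '{"fingers":[0,0,0,0,0,0,0,0,0],"xyz":[[0,-0.015,-0.032],[0,-0.015,-0.032],[0,-0.015,-0.032],[0,-0.015,-0.032],[0,-0.015,-0.032],[0,-0.015,-0.032],[0,-0.015,-0.032],[0,-0.015,-0.032],[0,0,0]],"rot":[[0,0,0],[0,0,0],[0,0,0],[0,0,0],[0,0,0],[0,0,0],[0,0,0],[0,0,0],[0,0,0]]}'
cat > chk.py <<'E'
from plan import *
import sys
tag=sys.argv[1]
for n in("scene","top"): cv2.imwrite(f"pics/{n}{tag}.png",cv2.cvtColor(read_camera(n),cv2.COLOR_RGB2BGR))
out=[]
for n,x0,y0 in(("scene",180,155),("top",190,165)):
    k=8;im=cv2.resize(cv2.imread(f"pics/{n}{tag}.png")[y0:y0+50,x0:x0+50],None,fx=k,fy=k,interpolation=cv2.INTER_NEAREST);o=im.copy()
    def dr(Q,c,cl=True): cv2.polylines(o,[((proj(n,Q)-[x0-.5,y0-.5])*k-.5).astype(np.int32)],cl,c,1)
    th=np.linspace(0,2*np.pi,60);cx,cy=.6150,.2172;a0=.345
    for r in(.046,.023): dr(np.stack([cx+r*np.cos(th),cy+r*np.sin(th),0*th+.056],1),(0,255,0))
    for col,up in(((255,0,0),0),((0,0,255),.008)):
        z=.056+up;c,s=np.cos(a0),np.sin(a0)
        B=np.array([[cx+a*c-b*s,cy+a*s+b*c,z+h] for a in(-.013,.013) for b in(-.005,.005) for h in(0,.034)])
        for i in range(8):
            for j in range(i):
                if bin(i^j).count("1")==1: dr(B[[i,j]],col,False)
    out.append(cv2.vconcat([im,o]))
cv2.imwrite(f"pics/chk{tag}.png",cv2.resize(cv2.hconcat(out),(600,600),interpolation=cv2.INTER_AREA))
E
python3 chk.py 11
```

```text
time_s: 16.3
ee_pos: [0.4111, 0.0137, 0.2034]
tcp_rot: [[-0.003, -0.341, 0.94], [-0.0, 0.94, 0.341], [-1.0, 0.001, -0.003]]
force: [-0.1, 0.0, 1.2]
width: 0.0427
```

View pics/chk11.png

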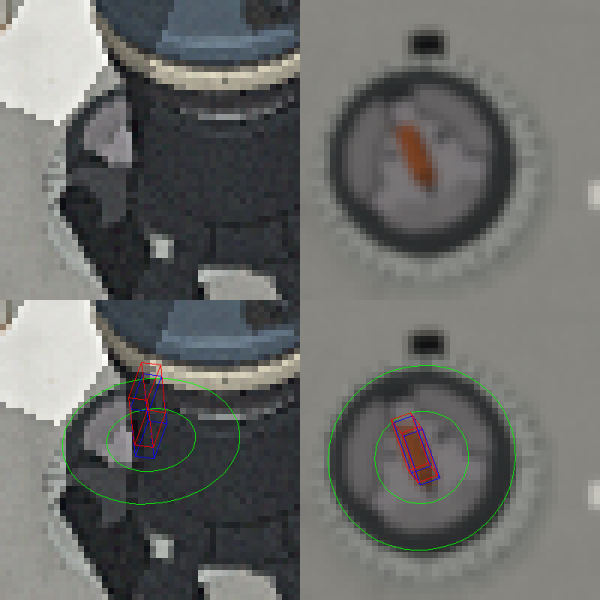

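View pics/top11.png

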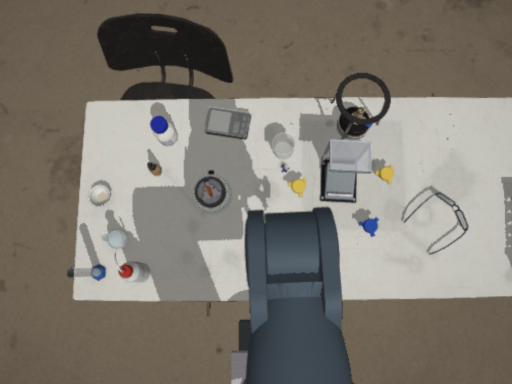

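```bash
python3 -m handwheel '{"fingers":[0,0,0,0,0,0,0,0,0,0],"xyz":[[0,-0.025,-0.004],[0,-0.028,-0.004],[0,-0.028,-0.004],[0,-0.028,-0.004],[0,-0.028,-0.004],[0,-0.028,-0.004],[0,-0.028,-0.004],[0,-0.028,-0.004],[0,-0.028,-0.004],[0,0,0]],"rot":[[0,0,0],[0,0,0],[0,0,0],[0,0,0],[0,0,0],[0,0,0],[0,0,0],[0,0,0],[0,0,0],[0,0,0]]}'
python3 chk.py 12
```

```text
time_s: 17.23
ee_pos: [0.4682, -0.2331, 0.2024]
tcp_rot: [[-0.001, -0.341, 0.94], [0.0, 0.94, 0.341], [-1.0, 0.001, -0.001]]
force: [1.1, -0.5, 0.2]
width: 0.0427
```

View pics/chk12.png

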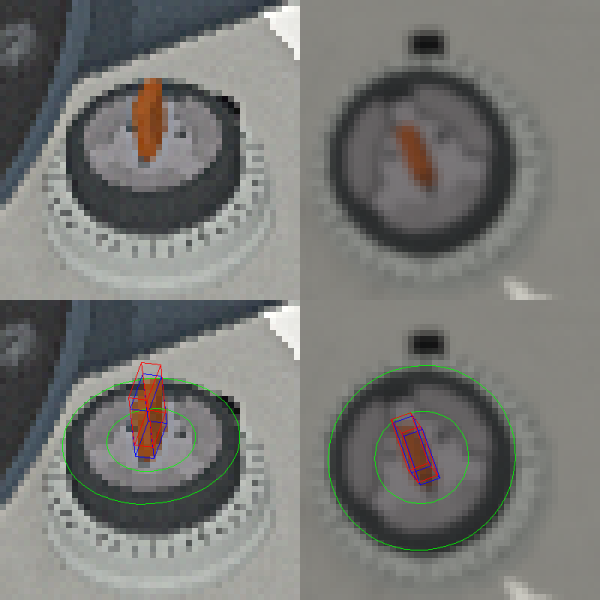

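View pics/scene12.png

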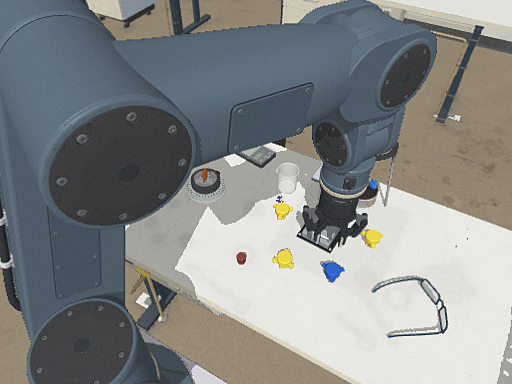

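```bash
python3 -m handwheel '{"fingers":[-1,-1,-1,-1,-1,-1,-1,-1,-1,-1,-1,-1,-1,-1,-1,-1],"xyz":[[0,0.0266,0.0208],[0,0.0266,0.0208],[0,0.0266,0.0208],[0,0.0266,0.0208],[0,0.0266,0.0208],[0,0.0266,0.0208],[0,0.0266,0.0208],[0,0.0266,0.0208],[0,0.0266,0.0208],[0,0.0266,0.0208],[0,0.0266,0.0208],[0,0.0266,0.0208],[0,0.0266,0.0208],[0,0.0266,0.0208],[0,0,0],[0,0,0]],"rot":[[0,0,0],[0,0,0],[0,0,0],[0,0,0],[0,0,0],[0,0,0],[0,0,0],[0,0,0],[0,0,0],[0,0,0],[0,0,0],[0,0,0],[0,0,0],[0,0,0],[0,0,0],[0,0,0]]}'
python3 -c "
from plan import *
plan(np.array([.6148,.2172,.097]),down(np.pi/2+.345))"
```

```text
time_s: 18.67
ee_pos: [0.6121, 0.223, 0.2026]
tcp_rot: [[-0.002, -0.346, 0.938], [0.0, 0.938, 0.346], [-1.0, 0.001, -0.002]]
force: [0.1, 0.0, 0.4]
width: 0.0001
t 18.67 pos [0.6121 0.223  0.2026] shift [ 0.1056 -0.0064  0.0007] 0.10583932005153128 turn [ 0.4911 -0.0975 -0.0583] 0.50407662487965 rows min 2.538113190684203 0.07040176325134777
```

```bash
python3 -m handwheel '{"fingers":[-1,-1,-1,-1,-1,-1,-1],"xyz":[[0,-0.0064,0.0007],[0.03,0,0],[0.03,0,0],[0.03,0,0],[0.0156,0,0],[0,0,0],[0,0,0]],"rot":[[0,0,0],[0,0,0],[0,0,0],[0,0,0],[0,0,0],[0,0,0],[0,0,0]]}'
python3 -m handwheel '{"fingers":[-1,-1,-1],"xyz":[[0.002,0,0],[0,0,0],[0,0,0]],"rot":[[0,0,0],[0,0,0],[0,0,0]]}'
```

```text
time_s: 19.25
ee_pos: [0.6151, 0.2132, 0.0984]
tcp_rot: [[-0.002, -0.342, 0.94], [0.0, 0.94, 0.342], [-1.0, 0.001, -0.001]]
force: [0.5, 0.1, 1.7]
width: 0.0001
time_s: 19.5
ee_pos: [0.6162, 0.2143, 0.0975]
tcp_rot: [[0.001, -0.343, 0.94], [0.001, 0.94, 0.343], [-1.0, 0.001, 0.001]]
force: [0.5, -0.2, -0.5]
width: 0.0001
```

```bash
python3 -m handwheel '{"fingers":[-1,-1,-1,-1],"xyz":[[0.001,0.003,0],[0.001,0,0],[0,0,0],[0,0,0]],"rot":[[0,0,0],[0,0,0],[0,0,0],[0,0,0]]}'
for i in 1; do :; done
python3 -m handwheel '{"fingers":[-1,-1,-1],"xyz":[[0.0015,0,0],[0,0,0],[0,0,0]],"rot":[[0,0,0],[0,0,0],[0,0,0]]}'
python3 -m handwheel '{"fingers":[-1,-1,-1],"xyz":[[0.001,0,0],[0,0,0],[0,0,0]],"rot":[[0,0,0],[0,0,0],[0,0,0]]}'
```

```text
time_s: 19.83
ee_pos: [0.6145, 0.2171, 0.0941]
tcp_rot: [[-0.001, -0.343, 0.939], [0.001, 0.939, 0.343], [-1.0, 0.001, -0.001]]
force: [0.1, 0.2, -0.2]
width: 0.0003
time_s: 20.08
ee_pos: [0.6145, 0.2169, 0.0925]
tcp_rot: [[-0.001, -0.343, 0.939], [0.001, 0.939, 0.343], [-1.0, 0.001, -0.001]]
force: [-0.7, -0.0, 0.4]
width: -0.0002
time_s: 20.33
ee_pos: [0.6145, 0.217, 0.0916]
tcp_rot: [[-0.001, -0.343, 0.939], [0.001, 0.939, 0.343], [-1.0, 0.001, -0.001]]
force: [-0.3, 0.6, -0.7]
width: -0.0
```

Below 94 mm without contact, so the pad has sunk; find the exact height.

```bash
python3 -m handwheel '{"fingers":[-1,-1,-1],"xyz":[[0.001,0,0],[0,0,0],[0,0,0]],"rot":[[0,0,0],[0,0,0],[0,0,0]]}'
python3 -m handwheel '{"fingers":[-1,-1,-1],"xyz":[[0.0007,0,0],[0,0,0],[0,0,0]],"rot":[[0,0,0],[0,0,0],[0,0,0]]}'
python3 -m handwheel '{"fingers":[-1,-1,-1],"xyz":[[0.0007,0,0],[0,0,0],[0,0,0]],"rot":[[0,0,0],[0,0,0],[0,0,0]]}'
```

```text
time_s: 20.58
ee_pos: [0.6145, 0.217, 0.0906]
tcp_rot: [[-0.001, -0.343, 0.939], [0.001, 0.939, 0.343], [-1.0, 0.001, -0.001]]
force: [0.2, -0.4, 0.0]
width: -0.0002
time_s: 20.83
ee_pos: [0.6147, 0.217, 0.0901]
tcp_rot: [[-0.0, -0.343, 0.939], [0.001, 0.939, 0.343], [-1.0, 0.001, -0.0]]
force: [-0.2, 0.3, 1.6]
width: 0.0001
time_s: 21.08
ee_pos: [0.6148, 0.2171, 0.09]
tcp_rot: [[0.0, -0.343, 0.939], [0.001, 0.939, 0.343], [-1.0, 0.001, 0.001]]
force: [-2.9, -1.3, 8.9]
width: -0.0002
```

```bash
python3 -m handwheel '{"fingers":[-1,-1,-1],"xyz":[[0.0005,0,-0.0003],[0,0,0],[0,0,0]],"rot":[[0,0,0],[0,0,0],[0,0,0]]}'
python3 -m handwheel '{"fingers":[-1,-1,-1,-1,-1,-1,-1],"xyz":[[-0.003,0,0],[-0.01,0,0],[-0.03,0,0],[-0.03,0,0],[-0.03,0,0],[0,0,0],[0,0,0]],"rot":[[0,0,0],[0,0,0],[0,0,0],[0,0,0],[0,0,0],[0,0,0],[0,0,0]]}'
python3 -m handwheel '{"fingers":[0,0,0,0,0,0,0,0,0,0,0,0,0,0,0,0],"xyz":[[0,-0.0266,-0.0208],[0,-0.0266,-0.0208],[0,-0.0266,-0.0208],[0,-0.0266,-0.0208],[0,-0.0266,-0.0208],[0,-0.0266,-0.0208],[0,-0.0266,-0.0208],[0,-0.0266,-0.0208],[0,-0.0266,-0.0208],[0,-0.0266,-0.0208],[0,-0.0266,-0.0208],[0,-0.0266,-0.0208],[0,-0.0266,-0.0208],[0,-0.0266,-0.0208],[0,0,0],[0,0,0]],"rot":[[0,0,0],[0,0,0],[0,0,0],[0,0,0],[0,0,0],[0,0,0],[0,0,0],[0,0,0],[0,0,0],[0,0,0],[0,0,0],[0,0,0],[0,0,0],[0,0,0],[0,0,0],[0,0,0]]}'
python3 chk.py 13
```

```text
time_s: 21.33
ee_pos: [0.6148, 0.2171, 0.09]
tcp_rot: [[0.001, -0.343, 0.939], [0.001, 0.939, 0.343], [-1.0, 0.001, 0.001]]
force: [-2.7, -1.1, 14.2]
width: 0.0002
time_s: 21.92
ee_pos: [0.6153, 0.2172, 0.1939]
tcp_rot: [[0.003, -0.343, 0.939], [0.002, 0.939, 0.343], [-1.0, 0.001, 0.003]]
force: [-0.6, 0.0, -1.3]
width: 0.0
time_s: 23.25
ee_pos: [0.4672, -0.2339, 0.1907]
tcp_rot: [[-0.002, -0.34, 0.94], [0.001, 0.94, 0.34], [-1.0, 0.002, -0.002]]
force: [1.3, 0.2, -0.2]
width: 0.0423
```

View pics/chk13.png

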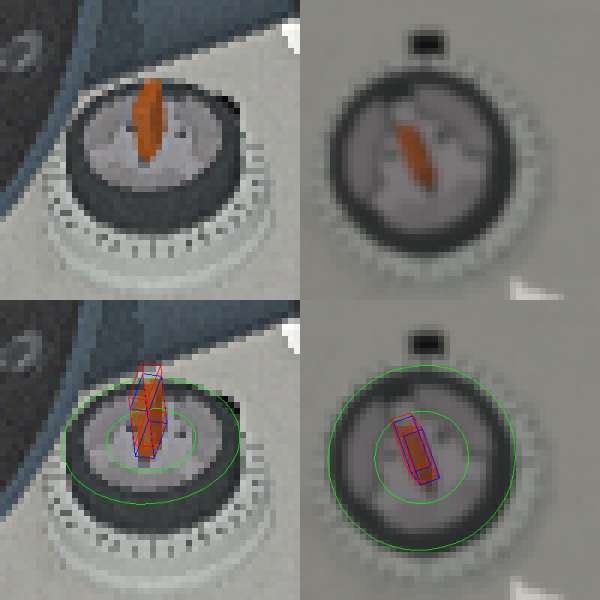

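View pics/top13.png

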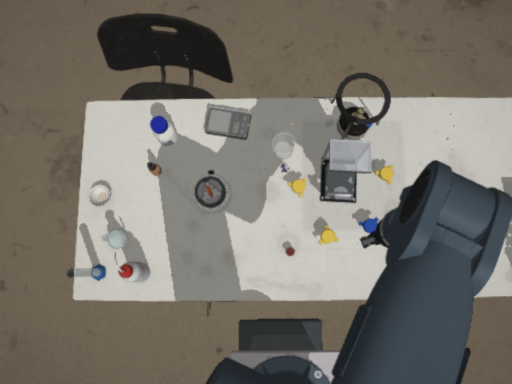

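The carrier sits flush in the stage, with its tab at (208,190) in the top view. The beaker (283,145), dropper (155,168) and stopper (290,252) are where they were.

```bash
python3 -c "
from workcell import *
print(close_job())"
```

```text
the job is handed in; nothing more can be done
None
```

The carrier is seated flush in the stage pocket and released, and the job was handed in at about 23 s of the 64 s allowed.

- **Pick-up:** I gripped the carrier by its orange tab and drew it out of the rest along its own tilted axis. I then lowered it into the pocket at the slot angle read from the pictures, about 0.34 rad.
- **Finding the slots:** A gentle turn met light stops near 0.26 and 0.43 rad and moved freely between them, so the lugs were in the slots. I centred it and pressed. The pad gave way at about 7.5 N and came to a hard stop.
- **Extra force:** I did not recognise that stop at first and pressed on to about 26 N, with about 10 N sideways. That is more than the pad needed, but well under the limits.
- **Last checks:**
  - Closed fingertips touched the tab top at z = 0.090 m, which is exactly the flush height. It held at about 14 N without sinking further.
  - The pictures show the carrier looking level, with its lugs in the slots. The pictures alone could only confirm the height to about 3 mm.
  - The beaker, dropper bottle and stopper look unmoved, and the arm is touching nothing.

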